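# Restock the shoe-cream tray and fit its front window

## Robot

A 7-joint arm with a two-finger parallel gripper is mounted at the origin on the work surface. World frame = base frame: x ahead of the robot, y to its left, z up, the work surface at z = 0. Lengths are in m, angles in rad, forces in N, time in s.
With the tool pointing down it reaches from about 0.4 to 0.85 m from the base axis. Payload 6.9 kg.
Tool frame: the origin (TCP) lies midway between the tips of the shut fingers; the grasp point (between the pads) lies 19 mm behind it; z points along the fingers, y is the direction in which the jaws open and shut (so a half turn about z gives the same grasp; the last joint's range is limited). The gripper opens to 85 mm and grips with 20 to 120 N. Pads are 22 mm wide; open, the fingers measure 114 mm over their backs; the gripper's body (76 mm by 85 mm) begins 54 mm behind the grasp point. The pads swing forward as they close: fully open they stand 13 mm farther back than shut.
Start: joints at [1.238, 0.507, -0.238, 1.5, 0.126, 1.149, -0.155], TCP at [0.265, -0.566, 0.231] pointing down, gripper open.
Joint ranges: [-3.08, 3.08], [-0.24, 2.05], [-1.43, 1.35], [0, 2.5], [-1.52, 4.66], [0.17, 1.96], [-2.89, 2.89]. Speed limits (rad/s): [2.39, 2.39, 3.14, 3.14, 3.14, 3.14, 3.14].

## Interface

Orientations are given as a unit quaternion [w, x, y, z].
In Python, from station import bot gives the robot as it stands. The module is installed in compiled form; this text tells all that it offers.
- The arm moves only by the tool step_arm, never from a script. Its argument "targets" is a list of rows, each a list of 3 entries, a list of its own where there are three numbers: the shift along the tool's x, y, z in cm, then the turn, a rotation vector about the tool's x, y, z in rad, then the finger opening in cm, from 0 to 8.54. A call has exactly 5 rows; each row shifts and turns the commanded pose from where the row before left it, along the tool's axes as they then stand; what a row does not reach is not made up. A row lasts 1/8 s, in which the tool goes at most 62.5 mm and 10.7 degrees, less where a joint would pass 70% of its speed; a pose out of reach is approached as far as the arm can. A call with a gripper value outside its range is refused whole. The fingers move at their own pace and stop on an object; "grip_force" is the grip in N (left out, the last holds). Time passes only in rows, so rows that do not move let the fingers close, or fill a call up. It gives the time, the measured TCP pose, the force and the opening at its end, in the units of the state.
- bot.sense(): the state, without advancing time (a new reading comes with each control period).
- bot.read_camera(name): name is "side" or "top"; returns a dict with "color" (400x640x3 uint8, red, green, blue), "z_map" (400x640 float32, m along the optical axis (not along the pixel's ray), 0 where there is no reading), "fx", "fy", "cx", "cy" (pixels), "world_from_camera" (4x4, takes a point from camera to world coordinates). Camera axes: x right, y down, z forward; pixel columns grow to the right and rows downward; lengths in m; the calibration is good to about 2 mm. A picture is of the moment at which its call begins.
- bot.finish_job(): hands the job in, once; it reports no verdict.
Trained networks look in the newest picture that a camera, given by its name, has taken for a name from the list of things; names that differ only in an ending like _2 or _b are one class to them, and where a whole thing is asked for, a point or a joint stands for the part that bears it (a point fixed in the world has none). Each returns a list of dicts, best first, with "confidence" (0 to 1); they miss things now and then, are a little off and sometimes report something else, mostly with a low value. They report only what shows in the picture. A call takes as long as a camera call. They do not tell look-alikes from the thing itself.
- bot.outline_of(camera, target): "pixels" (400x640 bool, what is visible of it) and "xy" ([column, row] in pixels, amid what is visible of it).
- bot.mark_of(camera, target): "xy" ([column, row] in pixels: a listed point, or the origin of a listed thing).
The state is a dict: "time": time; "q": joint angles; "joint_vel": joint speeds; "effort": joint torques, N m; "tool_pos": TCP position; "ee_rot": TCP orientation; "contact_force": force on the tool from outside, world axes, zero at the start; "moment": the same for the moment, N m; "finger_gap": finger opening in m.
Only numpy, scipy, OpenCV 4.12 (cv2) and the standard library are available. Lean on these libraries where they do the work, as an engineer would, in place of code of your own. Each camera call takes 0.05 s, during which the arm holds its last target.

## Task

Restock the top tray of the blue stack: stand one spare jar of shoe cream upright in every pocket that is empty, and leave alone the pockets that already hold something; spares that are not needed stay standing on the shelf. Then slide the wide window panel up out of the slotted holder and drop it fully down into the grooves at the tray's open front. The narrow panel, the pump bottle and the lint roller stay where they are.

Things in the scene. Friction and masses are not known exactly. Their poses are not given: they have to be found in the camera images.
- tray: fixed stack of three translucent blue trays, 272 x 184 mm (x, y); origin on the shelf under the middle of the pocket grid; -x is its open front. Top tray: floor 105 mm above the origin, 2 x 3 pockets with walls 42 mm high all round (middle web 20 mm thick, cross walls 5 mm) (outer faces at y +-92, x +121 mm), front corner posts 62 mm high, front grooves for a drop-in window
- pocket0 (a point): middle of the floor of pocket 0 of the top tray (front row, +y side), clear opening 72 mm square, walls 42 mm high; axes as the tray's. A pocket may hold a jar, hold the scrubber, or be empty
- pocket1 (a point): middle of the floor of pocket 1 of the top tray (front row, -y side), clear opening 72 mm square, walls 42 mm high; axes as the tray's. A pocket may hold a jar, hold the scrubber, or be empty
- pocket2 (a point): middle of the floor of pocket 2 of the top tray (middle row, +y side), clear opening 72 mm square, walls 42 mm high; axes as the tray's. A pocket may hold a jar, hold the scrubber, or be empty
- pocket3 (a point): middle of the floor of pocket 3 of the top tray (middle row, -y side), clear opening 72 mm square, walls 42 mm high; axes as the tray's. A pocket may hold a jar, hold the scrubber, or be empty
- pocket4 (a point): middle of the floor of pocket 4 of the top tray (back row, +y side), clear opening 72 mm square, walls 42 mm high; axes as the tray's. A pocket may hold a jar, hold the scrubber, or be empty
- pocket5 (a point): middle of the floor of pocket 5 of the top tray (back row, -y side), clear opening 72 mm square, walls 42 mm high; axes as the tray's. A pocket may hold a jar, hold the scrubber, or be empty
- groove (a point): middle of the bottom of the top tray's two front grooves, at floor level, where the middle of the window's lower edge belongs; axes as the tray's. The grooves are 9 mm wide (tray x), flared to 20 mm at their mouths 62 mm above the floor, hold the window's upright edges over 12 mm each, and leave it 3 mm play at each side (tray y)
- jar0: a closed jar of shoe cream (white glass, dark metal screw lid) that, if present, stands in one of the pockets at the start: upright, straight-sided, 62 mm across, 74 mm tall with its lid, about 200 g, heavy base; origin at the centre of its underside, z along its axis
- jar1: a closed jar of shoe cream (white glass, dark metal screw lid) that, if present, stands in one of the pockets at the start: upright, straight-sided, 62 mm across, 74 mm tall with its lid, about 200 g, heavy base; origin at the centre of its underside, z along its axis
- jar2: a closed jar of shoe cream (white glass, dark metal screw lid) that, if present, stands in one of the pockets at the start: upright, straight-sided, 62 mm across, 74 mm tall with its lid, about 200 g, heavy base; origin at the centre of its underside, z along its axis
- jar3: a closed jar of shoe cream (white glass, dark metal screw lid) that, if present, stands in one of the pockets at the start: upright, straight-sided, 62 mm across, 74 mm tall with its lid, about 200 g, heavy base; origin at the centre of its underside, z along its axis
- jar4: a closed jar of shoe cream (white glass, dark metal screw lid) that, if present, stands in one of the pockets at the start: upright, straight-sided, 62 mm across, 74 mm tall with its lid, about 200 g, heavy base; origin at the centre of its underside, z along its axis
- spare0: a spare jar of shoe cream, the same thing (straight-sided, 62 mm across, 74 mm tall, about 200 g, heavy base), standing upright on the shelf; origin at the centre of its underside, z along its axis. There may be more spares than empty pockets
- spare1: a spare jar of shoe cream, the same thing (straight-sided, 62 mm across, 74 mm tall, about 200 g, heavy base), standing upright on the shelf; origin at the centre of its underside, z along its axis. There may be more spares than empty pockets
- spare2: a spare jar of shoe cream, the same thing (straight-sided, 62 mm across, 74 mm tall, about 200 g, heavy base), standing upright on the shelf; origin at the centre of its underside, z along its axis. There may be more spares than empty pockets
- spare3: a spare jar of shoe cream, the same thing (straight-sided, 62 mm across, 74 mm tall, about 200 g, heavy base), standing upright on the shelf; origin at the centre of its underside, z along its axis. There may be more spares than empty pockets
- spare4: a spare jar of shoe cream, the same thing (straight-sided, 62 mm across, 74 mm tall, about 200 g, heavy base), standing upright on the shelf; origin at the centre of its underside, z along its axis. There may be more spares than empty pockets
- holder: fixed wooden slotted panel holder, 132 x 130 mm, 55 mm tall; origin at the middle of its underside; three upright slots 8 mm wide, running along its y at x = -40, 0 and +40 mm, slot floor 8 mm above the shelf, slots open upwards and at their ends, 47 mm deep
- window: the tray's front window, a frosted clear plastic panel standing on edge in the first or last slot of the holder: 170 mm wide (its y), 96 mm tall (z), 5 mm thick (x), with a gripping bead 10 mm thick along the topmost 14 mm; about 110 g; origin at the middle of its lower edge; the two faces are alike
- narrow_panel: another such panel, too narrow for the tray: 112 mm wide (its y), 80 mm tall, same thickness and bead; origin at the middle of its lower edge; stands in the other outer slot of the holder
- scrubber: green hard silicone scrubber, round, 60 mm across and 38 mm tall, sitting in one of the pockets, which therefore is not empty; origin at the centre of its underside
- pump_bottle: closed orange pump bottle, 64 mm across, 185 mm tall with its dispenser; origin at the centre of its underside; bystander on the shelf
- lint_roller: lint roller with chrome handle lying on the shelf, 44 mm high, its roll 100 mm long along its y, the handle reaching 170 mm to its -x; origin on the shelf under the middle of the roll; bystander
There are look-alikes about, which are no part of the job. What is shaped like the spare2 but red is not meant. Leave any yellow look-alike of the spare0 alone.

How it is judged:
On the way, in this order (a step that is already met when the one before it is completed fails the run):
1. every pocket of the top tray holds something: each empty one has got an upright jar standing on its floor ((distance between any of jar0, jar1, jar2, jar3, jar4, scrubber and pocket0 below 0.025 m or (distance between spare0 and pocket0 below 0.025 m and angle between spare0's own z axis and vertical below 0.12 rad) or (distance between spare1 and pocket0 below 0.025 m and angle between spare1's own z axis and vertical below 0.12 rad) or (distance between spare2 and pocket0 below 0.025 m and angle between spare2's own z axis and vertical below 0.12 rad) or (distance between spare3 and pocket0 below 0.025 m and angle between spare3's own z axis and vertical below 0.12 rad) or (distance between spare4 and pocket0 below 0.025 m and angle between spare4's own z axis and vertical below 0.12 rad)) and (distance between any of jar0, jar1, jar2, jar3, jar4, scrubber and pocket1 below 0.025 m or (distance between spare0 and pocket1 below 0.025 m and angle between spare0's own z axis and vertical below 0.12 rad) or (distance between spare1 and pocket1 below 0.025 m and angle between spare1's own z axis and vertical below 0.12 rad) or (distance between spare2 and pocket1 below 0.025 m and angle between spare2's own z axis and vertical below 0.12 rad) or (distance between spare3 and pocket1 below 0.025 m and angle between spare3's own z axis and vertical below 0.12 rad) or (distance between spare4 and pocket1 below 0.025 m and angle between spare4's own z axis and vertical below 0.12 rad)) and (distance between any of jar0, jar1, jar2, jar3, jar4, scrubber and pocket2 below 0.025 m or (distance between spare0 and pocket2 below 0.025 m and angle between spare0's own z axis and vertical below 0.12 rad) or (distance between spare1 and pocket2 below 0.025 m and angle between spare1's own z axis and vertical below 0.12 rad) or (distance between spare2 and pocket2 below 0.025 m and angle between spare2's own z axis and vertical below 0.12 rad) or (distance between spare3 and pocket2 below 0.025 m and angle between spare3's own z axis and vertical below 0.12 rad) or (distance between spare4 and pocket2 below 0.025 m and angle between spare4's own z axis and vertical below 0.12 rad)) and (distance between any of jar0, jar1, jar2, jar3, jar4, scrubber and pocket3 below 0.025 m or (distance between spare0 and pocket3 below 0.025 m and angle between spare0's own z axis and vertical below 0.12 rad) or (distance between spare1 and pocket3 below 0.025 m and angle between spare1's own z axis and vertical below 0.12 rad) or (distance between spare2 and pocket3 below 0.025 m and angle between spare2's own z axis and vertical below 0.12 rad) or (distance between spare3 and pocket3 below 0.025 m and angle between spare3's own z axis and vertical below 0.12 rad) or (distance between spare4 and pocket3 below 0.025 m and angle between spare4's own z axis and vertical below 0.12 rad)) and (distance between any of jar0, jar1, jar2, jar3, jar4, scrubber and pocket4 below 0.025 m or (distance between spare0 and pocket4 below 0.025 m and angle between spare0's own z axis and vertical below 0.12 rad) or (distance between spare1 and pocket4 below 0.025 m and angle between spare1's own z axis and vertical below 0.12 rad) or (distance between spare2 and pocket4 below 0.025 m and angle between spare2's own z axis and vertical below 0.12 rad) or (distance between spare3 and pocket4 below 0.025 m and angle between spare3's own z axis and vertical below 0.12 rad) or (distance between spare4 and pocket4 below 0.025 m and angle between spare4's own z axis and vertical below 0.12 rad)) and (distance between any of jar0, jar1, jar2, jar3, jar4, scrubber and pocket5 below 0.025 m or (distance between spare0 and pocket5 below 0.025 m and angle between spare0's own z axis and vertical below 0.12 rad) or (distance between spare1 and pocket5 below 0.025 m and angle between spare1's own z axis and vertical below 0.12 rad) or (distance between spare2 and pocket5 below 0.025 m and angle between spare2's own z axis and vertical below 0.12 rad) or (distance between spare3 and pocket5 below 0.025 m and angle between spare3's own z axis and vertical below 0.12 rad) or (distance between spare4 and pocket5 below 0.025 m and angle between spare4's own z axis and vertical below 0.12 rad))), for 0.2 s.
2. the wide window stands fully down in the tray's front grooves (horizontal distance between window and groove below 0.01 m and z of window in the frame of groove between -0.006 and 0.006 m and angle between window's own z axis and vertical below 0.15 rad and angle between the y axis of window and the y axis of tray, either way round below 0.1 rad), for 0.2 s.
At the end, for the whole second after the job is handed in: each pocket holds an upright jar or the scrubber (25 mm of its floor's middle, 0.12 rad); the window is down in the grooves (10 mm of the groove point, 6 mm in height, 0.15 rad upright, 0.10 rad in line); spares left over stand on the shelf (8 mm, 0.12 rad); all at rest (all of step 1 and all of step 2 and angle between each of spare0, spare1, spare2, spare3, spare4's own z axis and vertical below 0.12 rad and (height (world z) of spare0 below 0.008 m or height (world z) of spare0 between 0.097 and 0.113 m) and (height (world z) of spare1 below 0.008 m or height (world z) of spare1 between 0.097 and 0.113 m) and (height (world z) of spare2 below 0.008 m or height (world z) of spare2 between 0.097 and 0.113 m) and (height (world z) of spare3 below 0.008 m or height (world z) of spare3 between 0.097 and 0.113 m) and (height (world z) of spare4 below 0.008 m or height (world z) of spare4 between 0.097 and 0.113 m) and linear speed of each of spare0, spare1, spare2, spare3, spare4, window below 0.03 m/s); the robot touches nothing.
It fails at once if a jar that already stood in a pocket is lifted out (z of any of jar0, jar1, jar2, jar3, jar4 in the frame of tray above 0.135 m).
It fails at once if the scrubber is moved out of its place (30 mm) (distance of scrubber from where it was at the start of the episode above 0.03 m).
It fails at once if the narrow panel is moved away (30 mm) (distance of narrow_panel from where it was at the start of the episode above 0.03 m).
It fails at once if the pump bottle or the lint roller is moved away (40 mm) (distance of any of pump_bottle, lint_roller from where it was at the start of the episode above 0.04 m).
Of jar0, jar1, jar2, jar3, jar4 only 1 to 2 are there at a start; the rules pass over those that are not, and their reading is None.
At some moment in a run one of spare0, spare1, spare2, spare3, spare4 may be knocked a few centimetres aside while the robot is not near it.
It also fails if it takes over 200 s, if anything falls off the work surface, if the arm or the gripper's body presses on something with over 40 N, if the wrist force passes 120 N, or if a joint passes its speed limit or range.

## Working session

There is one attempt and no reset: what is moved stays moved. The work goes in short steps, Python scripts to look and compute and a tool call to move; the robot and the scene stay as the last step left them, time stands still between calls to the robot, and variables do not carry over. Pictures are saved under pics/ and viewed, and the job is handed in when it is done.

Besides the shell and the picture viewer there is one more tool, called as a command line: name --argument value ..., lists and objects as JSON in quotes. step_arm: Moves the arm, as the interface text tells. Its arguments: {"type":"object","properties":{"targets":{"type":"array","items":{"type":"array"}},"grip_force":{"type":"number"}},"required":["targets"]}

```bash
mkdir -p pics; python3 - <<'E'
from station import bot
import cv2
print(bot.sense())
for n in("side","top"):
    c=bot.read_camera(n); cv2.imwrite(f"pics/{n}0.png",c["color"][...,::-1]); print(n,c["fx"],c["cx"],c["world_from_camera"].round(3))
E
```

```text
{'time': 0.0, 'q': array([ 1.23848574,  0.50832567, -0.23753435,  1.50116089,  0.12568817,
        1.14889974, -0.15480665]), 'joint_vel': array([ 0.00142276, -0.00163433, -0.00021456, -0.00018657, -0.00147049,
        0.00107673,  0.00106265]), 'effort': array([-5.80447067e-05, -6.20606875e+01, -2.18651980e+00, -2.49656940e+01,
        1.27149464e-02,  1.16275961e-02,  2.14981799e-05]), 'tool_pos': array([ 0.26469092, -0.56561145,  0.23042788]), 'ee_rot': array([-8.78394205e-04,  9.76133479e-01,  2.17169557e-01, -2.06972337e-04]), 'contact_force': array([ 0.49901937, -0.503285  , -0.18176543]), 'moment': array([-0.02296324,  0.04309441, -0.00894309]), 'finger_gap': 0.08540807595248638}
side 502.85568242629665 330.13727467576297 [[-0.868 -0.271  0.417 -0.013]
 [-0.497  0.446 -0.745  0.962]
 [ 0.016 -0.853 -0.521  0.807]
 [ 0.     0.     0.     1.   ]]
top 474.25764171896986 316.47197752985096 [[-0.03  -0.999  0.045  0.512]
 [-0.999  0.031  0.027 -0.059]
 [-0.028 -0.044 -0.999  1.074]
 [ 0.     0.     0.     1.   ]]
```

View pics/side0.png

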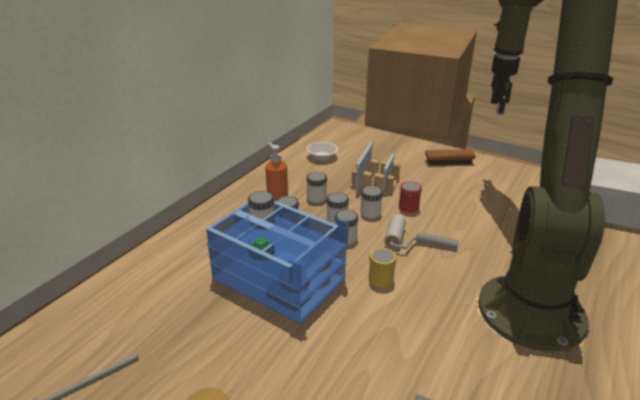

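View pics/top0.png

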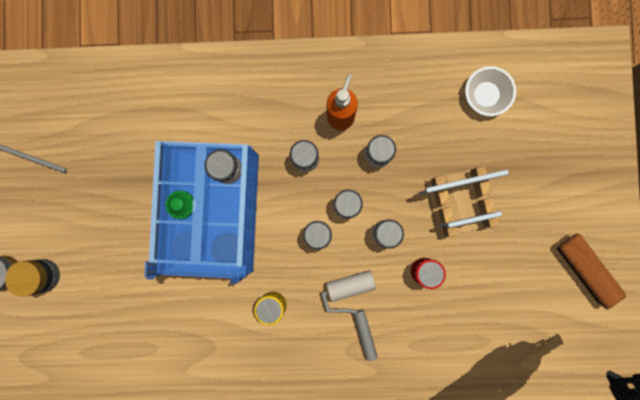

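```bash
cat >h.py <<'E'
from station import bot
import numpy as np, cv2
from scipy.spatial.transform import Rotation as R
def cam(n):
    return bot.read_camera(n)
def cloud(c):
    z=c["z_map"]; v,u=np.mgrid[0:400,0:640]
    P=np.stack([(u-c["cx"])/c["fx"]*z,(v-c["cy"])/c["fy"]*z,z,np.ones_like(z)],-1)@c["world_from_camera"].T
    P=P[...,:3].copy(); P[z<=0]=np.nan
    return P
def ray(c,uv,zw):
    T=c["world_from_camera"]; d=T[:3,:3]@np.array([(uv[0]-c["cx"])/c["fx"],(uv[1]-c["cy"])/c["fy"],1]); o=T[:3,3]
    return o+d*(zw-o[2])/d[2]
def proj(c,p):
    T=np.linalg.inv(c["world_from_camera"]); q=T[:3,:3]@np.array(p)+T[:3,3]
    return np.array([q[0]/q[2]*c["fx"]+c["cx"],q[1]/q[2]*c["fy"]+c["cy"]])
def tops(c,zlo,zhi,rmin=.05):
    """circle fits of level tops"""
    P=cloud(c); m=((P[...,2]>zlo)&(P[...,2]<zhi)).astype(np.uint8)
    n,l,s,ce=cv2.connectedComponentsWithStats(m); out=[]
    for i in range(1,n):
        if s[i,4]<80: continue
        q=P[l==i]; (a,b),r=cv2.minEnclosingCircle(q[:,:2].astype(np.float32))
        out.append((ce[i].round(0),s[i,4],np.nanmedian(q,0).round(4),(round(a,4),round(b,4)),round(r,4)))
    return out
def state():
    s=bot.sense(); print(round(s["time"],2),s["tool_pos"].round(4),s["ee_rot"].round(4),s["contact_force"].round(1),round(s["finger_gap"],4)); return s
E
python3 - <<'E'
from h import *
c=cam("top")
im=c["color"][130:290,140:270,::-1]; cv2.imwrite("pics/tray0.png",cv2.resize(im,None,fx=3.7,fy=3.7,interpolation=cv2.INTER_CUBIC))
for t in tops(c,.066,.082): print(t)
print("tray"); 
for t in tops(c,.165,.19): print(t)
P=cloud(c)
for uv in [(182,248),(225,248),(222,205),(180,165),(180,205),(221,165),(345,95)]: print(uv,P[uv[1],uv[0]].round(3))
for n in ["tray"]+[f"pocket{i}" for i in range(6)]+["groove","holder","window","narrow_panel","scrubber","pump_bottle","lint_roller","jar0","spare0"]:
    m=bot.mark_of("top",n); print(n,[(np.round(x["xy"],1),round(x["confidence"],2)) for x in m])
E
```

```text
(array([381., 149.]), np.int32(677), array([ 0.6714, -0.1718,  0.075 ]), (0.6729, -0.1724), 0.0324)
(array([304., 154.]), np.int32(669), array([ 0.6671, -0.0082,  0.0749]), (0.6674, -0.0075), 0.0319)
(array([250., 212.]), np.int32(159), array([0.5495, 0.1085, 0.074 ]), (0.5486, 0.1083), 0.132)
(array([348., 204.]), np.int32(672), array([ 0.5584, -0.0982,  0.075 ]), (0.5591, -0.0982), 0.0317)
(array([389., 234.]), np.int32(688), array([ 0.4928, -0.1818,  0.0749]), (0.4931, -0.1829), 0.032)
(array([317., 235.]), np.int32(668), array([ 0.4945, -0.0314,  0.075 ]), (0.4954, -0.0313), 0.0313)
(array([430., 274.]), np.int32(716), array([ 0.4067, -0.2647,  0.0751]), (0.406, -0.2655), 0.032)
(array([ 24., 278.]), np.int32(1067), array([0.4206, 0.5948, 0.0779]), (0.4203, 0.5983), 0.04)
(array([269., 310.]), np.int32(698), array([0.3404, 0.0744, 0.0749]), (0.3397, 0.0757), 0.0318)
tray
(array([344.,  90.]), np.int32(197), array([ 0.7655, -0.0951,  0.1847]), (0.7758, -0.097), 0.0278)
(array([220., 165.]), np.int32(854), array([0.6345, 0.1462, 0.1796]), (0.6354, 0.1473), 0.0321)
(182, 248) [0.476
[... 1413 characters left out ...]
ve [(array([200. , 273.4]), 0.69)]
holder [(array([458.5, 198.4]), 0.81)]
window [(array([455.5, 185.4]), 0.6), (array([180. , 201.7]), 0.47)]
narrow_panel [(array([461.9, 222.4]), 0.67)]
scrubber [(array([184.8, 203.9]), 0.58), (array([201.5, 268.3]), 0.55)]
pump_bottle [(array([339.3, 114.1]), 0.95)]
lint_roller [(array([351.8, 284.3]), 0.63), (array([221.8, 244.2]), 0.54)]
jar0 [(array([228.1, 166. ]), 0.7)]
spare0 [(array([387. , 232.8]), 0.98), (array([344.3, 202.7]), 0.85), (array([306. , 158.5]), 0.82), (array([422. , 271.6]), 0.79), (array([318.9, 232.9]), 0.65), (array([274. , 305.4]), 0.64), (array([380.4, 152.3]), 0.6), (array([460.8, 218.9]), 0.57), (array([183.5, 167.2]), 0.46)]
```

View pics/tray0.png

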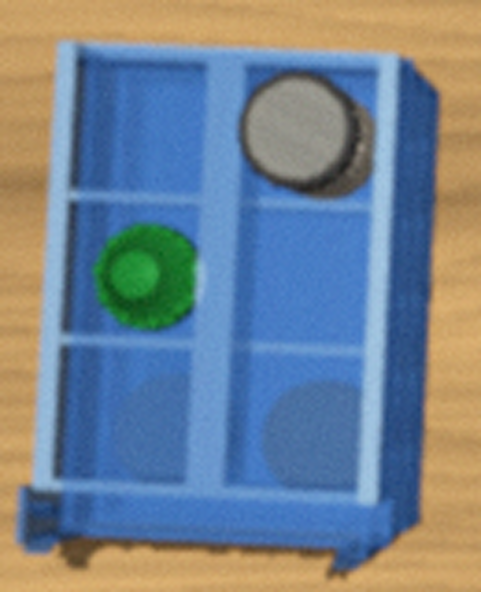

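```bash
python3 - <<'E'
from h import *
from scipy.optimize import minimize
c=cam("top"); s=cam("side")
rects=[(-113,113,-92,-82),(-113,113,82,92),(-113,113,-10,10),(113,121,-92,92),(-41,-36,-82,82),(36,41,-82,82),(-118,-113,-82,82)]
def fit(P,lab):
    q=P[(P[...,2]>.142)&(P[...,2]<.153)&(P[...,0]>.38)&(P[...,0]<.72)&(P[...,1]>.08)&(P[...,1]<.33)]
    def cost(p,full=False):
        d=q[:,:2]-p[:2]; cs,sn=np.cos(p[2]),np.sin(p[2])
        X=np.stack([d@[cs,sn],d@[-sn,cs]],1)*1000
        D=np.min([np.hypot(np.maximum(np.maximum(a-X[:,0],X[:,0]-b),0),np.maximum(np.maximum(e-X[:,1],X[:,1]-f),0)) for a,b,e,f in rects],0)
        return np.mean(np.minimum(D,10)**1)
    best=min((minimize(cost,[.55+i*.01,.195+j*.01,t],method="Nelder-Mead",options=dict(xatol=1e-5,fatol=1e-5,maxiter=800)) for i in range(-2,3) for j in range(-2,3) for t in(-.1,0,.1)),key=lambda r:r.fun)
    print(lab,len(q),best.x.round(4),best.fun, np.median(q[:,2])); return best.x
fit(cloud(c),"top"); fit(cloud(s),"side")
P=cloud(c)
# posts
for lab,P in(("top",cloud(c)),("side",cloud(s))):
    m=(P[...,2]>.158)&(P[...,2]<.172)&(P[...,0]>.35)&(P[...,0]<.47)&(P[...,1]>.05)&(P[...,1]<.33)
    q=P[m]; 
    for sg in (q[:,1]>.19,q[:,1]<.19):
        if sg.sum(): print(lab,"post",sg.sum(),q[sg].mean(0).round(4),q[sg].min(0).round(4),q[sg].max(0).round(4))
# panels
P=cloud(c)
for zl,zh,nm in((.096,.112,"wide"),(.080,.0945,"narrow"),(.045,.062,"holder")):
    m=(P[...,2]>zl)&(P[...,2]<zh)&(P[...,1]<-.22)&(P[...,1]>-.5)&(P[...,0]>.45)&(P[...,0]<.7)
    q=P[m]
    r=cv2.minAreaRect((q[:,:2]*1000).astype(np.float32)); print(nm,len(q),r,np.median(q[:,2]))
im=c["color"][140:260,400:530,::-1]; cv2.imwrite("pics/hold0.png",cv2.resize(im,None,fx=4.5,fy=4.5,interpolation=cv2.INTER_CUBIC))
E
```

```text
top 3755 [ 0.5645  0.1992 -0.0713] 0.288001382863761 0.14797877337478715
side 2341 [ 0.5614  0.2003 -0.0702] 1.0303312599195154 0.14738701893327388
top post 114 [0.4364 0.2936 0.1651] [0.4207 0.2825 0.1581] [0.4556 0.3023 0.1709]
top post 102 [0.424  0.1236 0.1651] [0.4088 0.1158 0.1585] [0.4427 0.1362 0.1704]
side post 94 [0.4348 0.2961 0.1642] [0.4169 0.2827 0.1581] [0.4534 0.3027 0.1699]
side post 78 [0.4235 0.1242 0.1636] [0.406  0.1129 0.158 ] [0.4409 0.1375 0.1692]
wide 421 ((596.0562744140625, -340.8379211425781), (10.07891845703125, 170.2292022705078), 11.063353538513184) 0.10433428849203852
narrow 274 ((527.7841796875, -325.2193908691406), (164.07192993164062, 60.43386459350586), 71.13140869140625) 0.08838989718027718
holder 1017 ((554.36669921875, -336.0273742675781), (131.8471221923828, 144.5921173095703), 10.966893196105957) 0.05509061154620576
```

View pics/hold0.png

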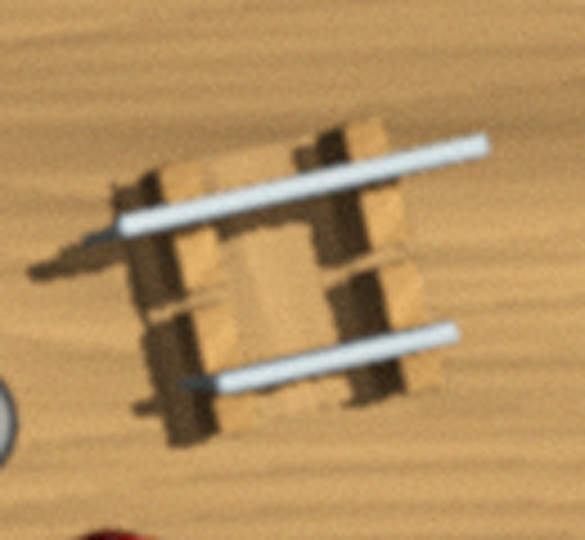

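Taken for the wanted jar: grey-lidded white spares at (304,155), (381,150), (348,204), (317,236) and (389,234). The look-alikes are red at (429,273), yellow at (269,310), and the brown-lidded jar at (25,278). The jar already in pocket 5 is at (221,165). Pockets 0, 1, 3 and 4 are empty: the dark discs at (182,248) and (225,248) lie at floor depth, so they are in the tray below. Checking the spares close up.

```bash
cat >>h.py <<'E'
def go(x,y,z,yaw=None,step=4.0,rmax=8.0):
    """print moves: rows in tool cm. yaw = world angle of tool x (deg), tool pointing down"""
    s=state(); q=s["ee_rot"]; M=R.from_quat(q[[1,2,3,0]])
    d=np.array([x,y,z])-s["tool_pos"]
    t=np.zeros(3)
    if yaw is not None:
        a=np.deg2rad(yaw); G=R.from_matrix(np.array([[np.cos(a),np.sin(a),0],[np.sin(a),-np.cos(a),0],[0,0,-1]]))
        t=(M.inv()*G).as_rotvec()
    dt=M.inv().apply(d)*100
    print("to",np.round([x,y,z],4),"total tool-cm",dt.round(2),"turn rad",t.round(4),"rows>=",int(np.ceil(np.linalg.norm(dt)/step)), int(np.ceil(np.rad2deg(np.linalg.norm(t))/rmax)))
TR=(0.5635,0.1996,-0.071)
def tray(a,b):
    c_,s_=np.cos(TR[2]),np.sin(TR[2]); return np.array([TR[0]+c_*a-s_*b,TR[1]+s_*a+c_*b])
POCK={i:tray(-.077+.077*(i//2),.046 if i%2==0 else -.046) for i in range(6)}
E
python3 - <<'E'
from h import *
c=cam("side")
im=c["color"][135:295,250:430,::-1]; cv2.imwrite("pics/sp0.png",cv2.resize(im,None,fx=3.6,fy=3.6,interpolation=cv2.INTER_CUBIC))
print(POCK)
go(.667,-.008,.23,-4.1)
E
```

```text
{0: array([0.48995725, 0.25094651]), 1: array([0.48343074, 0.1591783 ]), 2: array([0.56676326, 0.24548411]), 3: array([0.56023674, 0.15371589]), 4: array([0.64356926, 0.2400217 ]), 5: array([0.63704275, 0.14825349])}
1.1 [ 0.2649 -0.5661  0.2313] [0.     0.9761 0.2171 0.    ] [ 0.3 -0.6  0.2] 0.0857
to [ 0.667 -0.008  0.23 ] total tool-cm [ 60.07 -33.5    0.13] turn rad [ 0.     -0.      0.5093] rows>= 18 4
```

View pics/sp0.png

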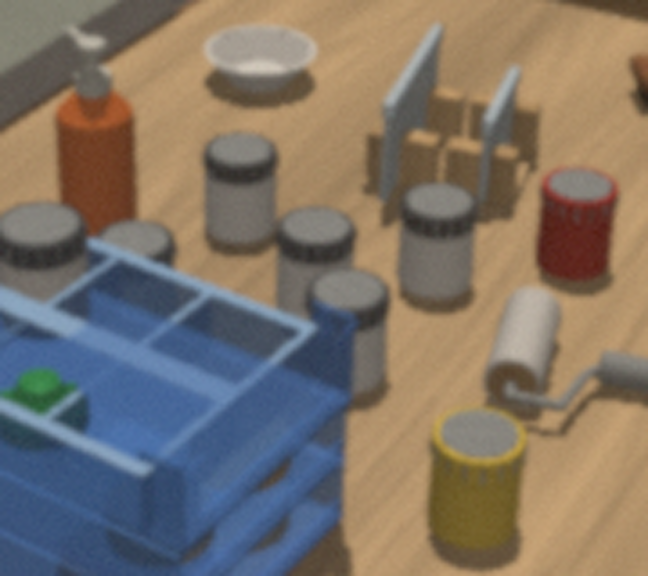

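The crop shows the five white spares with dark lids, plus the red and yellow look-alikes, which are clearly different. I'll start with the spare at (304,155) for pocket 4.

step_arm --targets '[[[3, -1.7, 0], [0, 0, 0], 8.5], [[3, -1.7, 0], [0, 0, 0], 8.5], [[3, -1.7, 0], [0, 0, 0], 8.5], [[3, -1.7, 0], [0, 0, 0], 8.5], [[3, -1.7, 0], [0, 0, 0], 8.5]]'

```text
time: 1.72
tool_pos: [0.3654, -0.4246, 0.2314]
ee_rot: [0.0, 0.976, 0.217, 0.0]
contact_force: [0.1, 0.0, 0.1]
finger_gap: 0.0855
```

step_arm --targets '[[[3, -1.7, 0], [0, 0, 0], 8.5], [[3, -1.7, 0], [0, 0, 0], 8.5], [[3, -1.7, 0], [0, 0, 0], 8.5], [[3, -1.7, 0], [0, 0, 0], 8.5], [[3, -1.7, 0], [0, 0, 0], 8.5]]'

```text
time: 2.35
tool_pos: [0.4652, -0.284, 0.2314]
ee_rot: [0.0, 0.976, 0.217, 0.0]
contact_force: [-0.1, -0.3, -0.1]
finger_gap: 0.085
```

step_arm --targets '[[[3, -1.7, 0], [0, 0, 0], 8.5], [[3, -1.7, 0], [0, 0, 0], 8.5], [[3, -1.7, 0], [0, 0, 0], 8.5], [[0, 0, 0], [0, 0, 0.1], 8.5], [[0, 0, 0], [0, 0, 0.1], 8.5]]'

```text
time: 2.98
tool_pos: [0.5248, -0.2, 0.2313]
ee_rot: [-0.0, 0.993, 0.118, 0.0]
contact_force: [0.1, 0.5, -0.0]
finger_gap: 0.0847
```

step_arm --targets '[[[0, 0, 0], [0, 0, 0.1], 8.5], [[0, 0, 0], [0, 0, 0.1], 8.5], [[0, 0, 0], [0, 0, 0.1], 8.5], [[0, 0, 0], [0, 0, 0], 8.5], [[0, 0, 0], [0, 0, 0], 8.5]]'

```text
time: 3.6
tool_pos: [0.5245, -0.2005, 0.2313]
ee_rot: [-0.0, 1.0, -0.03, -0.0]
contact_force: [-0.6, -0.4, -0.6]
finger_gap: 0.0852
```

```bash
python3 - <<'E'
from h import *
print(bot.sense()["q"].round(2))
for t in tops(cam("top"),.066,.082): print(t[0],t[3],t[4])
go(.667,-.008,.12,-4.1)
E
```

```text
[ 0.46  0.41 -0.2   1.67  0.09  1.07 -1.4 ]
[381. 149.] (0.6726, -0.1727) 0.0321
[304. 154.] (0.6676, -0.0074) 0.0321
[250. 216.] (0.5396, 0.109) 0.1229
[348. 204.] (0.5591, -0.0984) 0.0319
[317. 235.] (0.4954, -0.0314) 0.0313
[389. 235.] (0.493, -0.1826) 0.0319
[ 24. 278.] (0.4216, 0.5986) 0.04
[269. 310.] (0.3397, 0.0754) 0.0317
3.65 [ 0.5245 -0.2005  0.2313] [-0.      0.9995 -0.0302  0.    ] [ 0.1  0.5 -1.2] 0.0853
to [ 0.667 -0.008  0.12 ] total tool-cm [ 13.06 -20.08  11.13] turn rad [-0.0001 -0.      0.0111] rows>= 7 1
```

step_arm --targets '[[[2, -3, 0], [0, 0, 0.01], 8.5], [[2, -3, 0], [0, 0, 0], 8.5], [[2, -3, 0], [0, 0, 0], 8.5], [[2, -3, 0], [0, 0, 0], 8.5], [[2, -3, 0], [0, 0, 0], 8.5]]'

```text
time: 4.28
tool_pos: [0.6354, -0.0572, 0.2313]
ee_rot: [-0.0, 0.999, -0.036, 0.0]
contact_force: [1.4, -0.5, 1.1]
finger_gap: 0.0849
```

step_arm --targets '[[[2, -3, 0], [0, 0, 0], 8.5], [[1, -2.1, 2], [0, 0, 0], 8.5], [[0, 0, 3], [0, 0, 0], 8.5], [[0, 0, 3], [0, 0, 0], 8.5], [[0, 0, 0], [0, 0, 0], 8.5]]'

```text
time: 4.9
tool_pos: [0.6659, -0.0098, 0.1476]
ee_rot: [0.0, 0.999, -0.036, -0.003]
contact_force: [-0.1, 0.3, -0.3]
finger_gap: 0.0848
```

```bash
python3 - <<'E'
from h import *
c=cam("side"); cv2.imwrite("pics/s1.png",c["color"][...,::-1])
print(bot.sense()["q"].round(2))
go(.667,-.008,.050,-4.1)
E
```

```text
[ 0.1   0.64 -0.21  1.49  0.15  1.03 -1.79]
4.95 [ 0.6673 -0.0097  0.1498] [ 2.000e-04  9.993e-01 -3.620e-02 -1.700e-03] [ 0.3 -0.1  1. ] 0.0849
to [ 0.667 -0.008  0.05 ] total tool-cm [-0.   -0.18  9.98] turn rad [ 0.0005  0.0033 -0.0008] rows>= 3 1
```

View pics/s1.png

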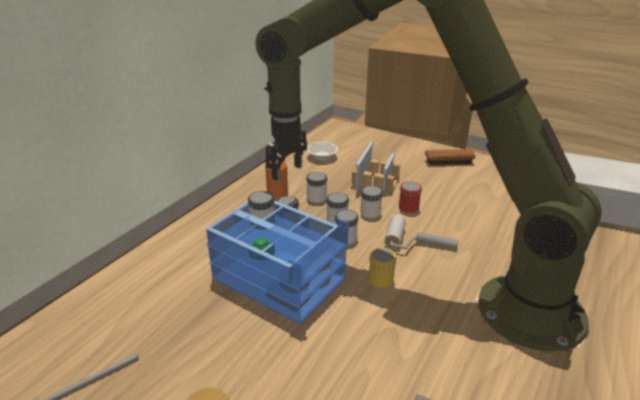

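step_arm --targets '[[[0, -0.2, 3], [0, 0, 0], 8.5], [[0, 0, 3], [0, 0, 0], 8.5], [[0, 0, 3], [0, 0, 0], 8.5], [[0, 0, 1.8], [0, 0, 0], 8.5], [[0, 0, 0], [0, 0, 0], 8.5]]'

```text
time: 5.58
tool_pos: [0.6682, -0.0074, 0.0429]
ee_rot: [0.0, 0.999, -0.036, -0.001]
contact_force: [0.7, -0.6, 0.3]
finger_gap: 0.0853
```

step_arm --grip_force 35 --targets '[[[0, 0, 0], [0, 0, 0], 5], [[0, 0, 0], [0, 0, 0], 5], [[0, 0, 0], [0, 0, 0], 5], [[0, 0, 0], [0, 0, 0], 5], [[0, 0, 0], [0, 0, 0], 5]]'

```text
time: 6.2
tool_pos: [0.6696, -0.0071, 0.0451]
ee_rot: [-0.0, 0.999, -0.036, 0.002]
contact_force: [-1.0, -0.9, 6.0]
finger_gap: 0.061
```

```bash
python3 - <<'E'
from h import *
c=cam("side"); cv2.imwrite("pics/s2.png",cv2.resize(c["color"][120:280,200:380,::-1],None,fx=3.6,fy=3.6))
go(.667,-.008,.050,-4.1)
E
```

```text
6.25 [ 0.6696 -0.0071  0.0451] [-1.000e-04  9.993e-01 -3.610e-02  1.500e-03] [ 0.1 -0.4  7.1] 0.061
to [ 0.667 -0.008  0.05 ] total tool-cm [-0.25  0.11 -0.49] turn rad [-0.0003 -0.0029 -0.0006] rows>= 1 1
```

View pics/s2.png

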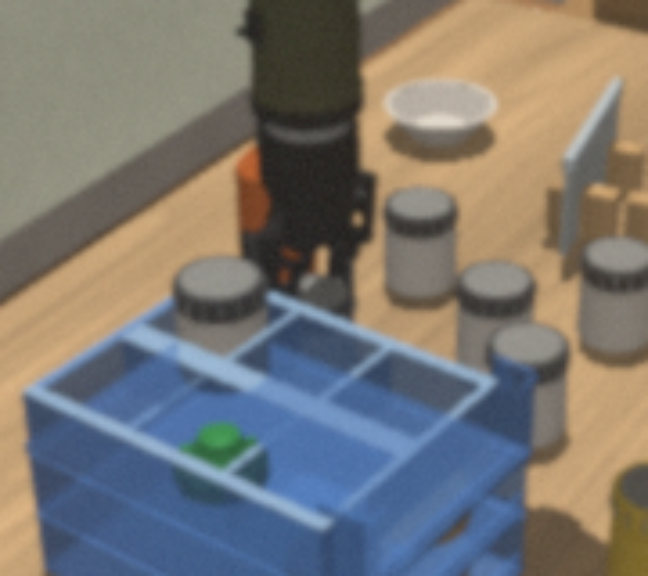

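step_arm --targets '[[[0, 0, -2], [0, 0, 0], 5], [[0, 0, -4], [0, 0, 0], 5], [[0, 0, -5], [0, 0, 0], 5], [[0, 0, -5], [0, 0, 0], 5], [[0, 0, -5], [0, 0, 0], 5]]'

```text
time: 6.88
tool_pos: [0.668, -0.0073, 0.2551]
ee_rot: [0.0, 0.999, -0.036, -0.0]
contact_force: [0.9, -0.2, -2.6]
finger_gap: 0.0608
```

```bash
python3 - <<'E'
from h import *
go(*POCK[4],.265,-4.1)
E
```

```text
6.88 [ 0.668  -0.0073  0.2551] [ 0.      0.9993 -0.0361 -0.    ] [ 0.9 -0.2 -2.6] 0.0608
to [0.6436 0.24   0.265 ] total tool-cm [ -4.22 -24.49  -0.99] turn rad [ 0.      0.0001 -0.0006] rows>= 7 1
```

step_arm --targets '[[[-0.5, -2, -1], [0, 0, 0], 5], [[-0.5, -3, 0], [0, 0, 0], 5], [[-0.5, -3, 0], [0, 0, 0], 5], [[-0.5, -3, 0], [0, 0, 0], 5], [[-0.5, -3, 0], [0, 0, 0], 5]]'

```text
time: 7.5
tool_pos: [0.6524, 0.1361, 0.2619]
ee_rot: [0.0, 0.999, -0.036, -0.001]
contact_force: [0.1, -0.1, -2.7]
finger_gap: 0.0609
```

step_arm --targets '[[[-0.5, -3, 0], [0, 0, 0], 5], [[-0.5, -3, 0], [0, 0, 0], 5], [[-0.5, -3, 0], [0, 0, 0], 5], [[-0.2, -1.5, 0], [0, 0, 0], 5], [[0, 0, 0], [0, 0, 0], 5]]'

```text
time: 8.12
tool_pos: [0.6435, 0.2414, 0.2624]
ee_rot: [0.0, 0.999, -0.035, -0.001]
contact_force: [0.1, -0.7, -3.3]
finger_gap: 0.0608
```

```bash
python3 - <<'E'
from h import *
print(bot.sense()["q"].round(2))
c=cam("top"); cv2.imwrite("pics/t3.png",cv2.resize(c["color"][100:290,100:330,::-1],None,fx=3,fy=3))
c=cam("side"); cv2.imwrite("pics/s3.png",cv2.resize(c["color"][100:320,150:380,::-1],None,fx=2.6,fy=2.6))
go(*POCK[4],.16,-4.1)
E
```

```text
[-0.27  0.59 -0.24  1.26  0.14  1.31 -2.14]
8.22 [0.6445 0.2386 0.2629] [ 8.000e-04  9.993e-01 -3.670e-02 -1.000e-04] [ 0.2 -0.4 -2.4] 0.061
to [0.6436 0.24   0.16  ] total tool-cm [-0.11 -0.15 10.29] turn rad [ 0.0016  0.0002 -0.0019] rows>= 3 1
```

View pics/t3.png

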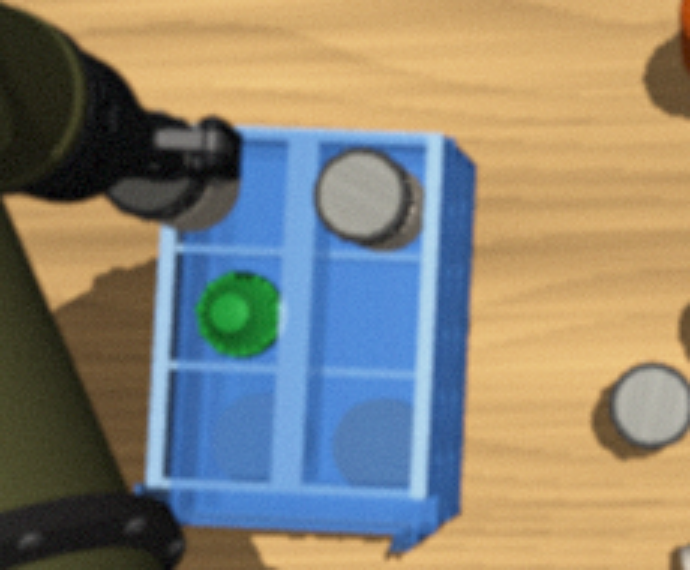

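View pics/s3.png

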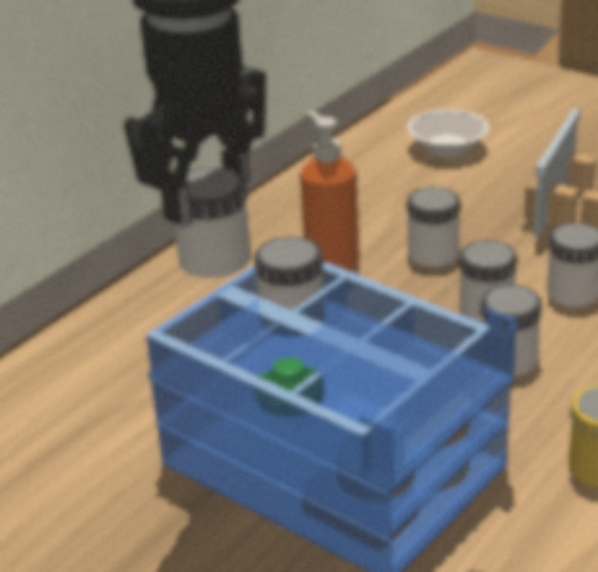

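The jar hangs upright over pocket 4. Lowering it.

step_arm --targets '[[[-0.1, -0.1, 3], [0, 0, 0], 5], [[0, 0, 3], [0, 0, 0], 5], [[0, 0, 2], [0, 0, 0], 5], [[0, 0, 1], [0, 0, 0], 5], [[0, 0, 1], [0, 0, 0], 5]]'

```text
time: 8.85
tool_pos: [0.644, 0.2402, 0.1634]
ee_rot: [0.0, 0.999, -0.037, 0.0]
contact_force: [0.5, -0.2, -2.9]
finger_gap: 0.0608
```

step_arm --targets '[[[0, 0, 0.6], [0, 0, 0], 5], [[0, 0, 0.3], [0, 0, 0], 5], [[0, 0, 0], [0, 0, 0], 5], [[0, 0, 0], [0, 0, 0], 5], [[0, 0, 0], [0, 0, 0], 5]]'

```text
time: 9.48
tool_pos: [0.6435, 0.2413, 0.1547]
ee_rot: [-0.0, 0.999, -0.036, 0.0]
contact_force: [-0.3, -0.0, -1.9]
finger_gap: 0.0612
```

step_arm --targets '[[[0, 0, 0.2], [0, 0, 0], 5], [[0, 0, 0.2], [0, 0, 0], 5], [[0, 0, 0], [0, 0, 0], 5.0], [[0, 0, 0], [0, 0, 0], 6.4], [[0, 0, 0], [0, 0, 0], 7.0]]'

```text
time: 10.1
tool_pos: [0.6436, 0.2413, 0.1506]
ee_rot: [-0.0, 0.999, -0.036, 0.0]
contact_force: [-0.5, -0.4, -0.4]
finger_gap: 0.07
```

step_arm --targets '[[[0, 0, 0], [0, 0, 0], 7.0], [[0, 0, -1], [0, 0, 0], 7.2], [[0, 0, -3], [0, 0, 0], 7.2], [[0, 0, -4], [0, 0, 0], 8], [[0, 0, -4], [0, 0, 0], 8]]'

```text
time: 10.72
tool_pos: [0.6433, 0.2412, 0.2723]
ee_rot: [-0.0, 0.999, -0.036, 0.0]
contact_force: [0.2, 0.6, 0.2]
finger_gap: 0.0799
```

```bash
python3 - <<'E'
from h import *
print(bot.sense()["q"].round(2))
c=cam("side"); cv2.imwrite("pics/s4.png",cv2.resize(c["color"][100:320,150:380,::-1],None,fx=2.6,fy=2.6))
c=cam("top")
for t in tops(c,.066,.082)+tops(c,.172,.19): print(t[0],t[3],t[4])
print(POCK[4]);go(.559,-.098,.265,-4.1)
E
```

```text
[-0.27  0.59 -0.24  1.24  0.13  1.33 -2.14]
[381. 149.] (0.6722, -0.1723) 0.0318
[251. 189.] (0.5947, 0.105) 0.0859
[348. 204.] (0.559, -0.0981) 0.0316
[389. 234.] (0.4928, -0.1826) 0.0318
[317. 235.] (0.4954, -0.0314) 0.0313
[430. 274.] (0.406, -0.2653) 0.032
[ 11. 283.] (0.4136, 0.6154) 0.0319
[269. 310.] (0.3393, 0.0754) 0.0321
[344.  90.] (0.7754, -0.0969) 0.0279
[220. 165.] (0.6356, 0.1477) 0.0318
[173. 167.] (0.6411, 0.2404) 0.0321
[0.64356926 0.2400217 ]
10.82 [0.6452 0.2422 0.2766] [-0.0021  0.9993 -0.0362  0.0043] [0.9 0.8 0.8] 0.0802
to [ 0.559 -0.098  0.265] total tool-cm [-6.15 34.56  0.96] turn rad [-0.0045 -0.0084 -0.0009] rows>= 9 1
```

View pics/s4.png

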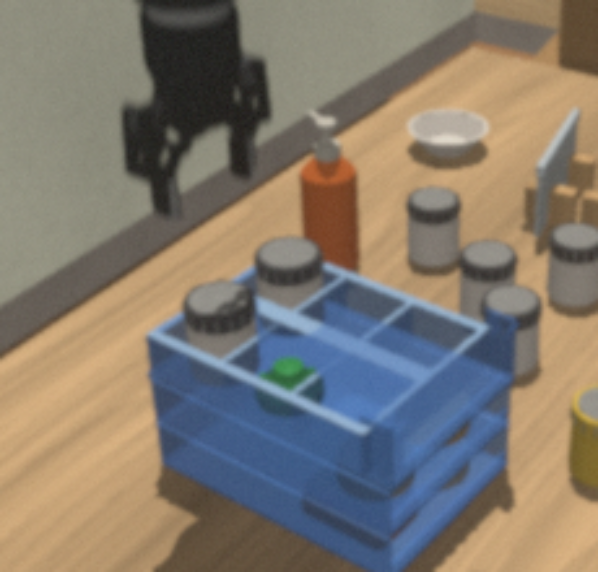

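The jar stands upright in pocket 4, and I see its lid in the top view at (173,167). Next is the spare at (348,204), for pocket 3.

step_arm --targets '[[[-0.6, 3.5, 0], [0, 0, 0], 8.5], [[-0.6, 3.5, 0], [0, 0, 0], 8.5], [[-0.6, 3.5, 0], [0, 0, 0], 8.5], [[-0.6, 3.5, 0], [0, 0, 0], 8.5], [[-0.6, 3.5, 0], [0, 0, 0], 8.5]]'

```text
time: 11.45
tool_pos: [0.6004, 0.0677, 0.2706]
ee_rot: [-0.0, 0.999, -0.036, 0.0]
contact_force: [0.9, 0.0, -0.1]
finger_gap: 0.0851
```

step_arm --targets '[[[-0.6, 3.5, 0], [0, 0, 0], 8.5], [[-0.6, 3.5, 0], [0, 0, 0], 8.5], [[-0.6, 3.5, 0], [0, 0, 0], 8.5], [[-0.6, 3.5, 0], [0, 0, 0], 8.5], [[-0.6, 3.0, 0], [0, 0, 0], 8.5]]'

```text
time: 12.08
tool_pos: [0.5581, -0.1001, 0.2707]
ee_rot: [0.0, 0.999, -0.036, 0.0]
contact_force: [-0.0, -0.4, -0.6]
finger_gap: 0.0848
```

step_arm --targets '[[[0, 0, 3], [0, 0, 0], 8.5], [[0, 0, 4], [0, 0, 0], 8.5], [[0, 0, 4], [0, 0, 0], 8.5], [[0, 0, 1], [0, 0, 0], 8.5], [[0, 0, 0], [0, 0, 0], 8.5]]'

```text
time: 12.7
tool_pos: [0.5588, -0.0985, 0.1507]
ee_rot: [-0.0, 0.999, -0.036, -0.0]
contact_force: [0.5, 0.7, 0.3]
finger_gap: 0.085
```

```bash
python3 - <<'E'
from h import *
go(.559,-.098,.043,-4.1)
E
```

```text
12.7 [ 0.5588 -0.0985  0.1507] [-1.000e-04  9.994e-01 -3.600e-02 -1.000e-04] [0.5 0.7 0.3] 0.085
to [ 0.559 -0.098  0.043] total tool-cm [ 1.000e-02 -5.000e-02  1.077e+01] turn rad [-0.0001  0.0002 -0.0005] rows>= 3 1
```

step_arm --targets '[[[0, 0, 3], [0, 0, 0], 8.5], [[0, 0, 3], [0, 0, 0], 8.5], [[0, 0, 3], [0, 0, 0], 8.5], [[0, 0, 1.8], [0, 0, 0], 8.5], [[0, 0, 0], [0, 0, 0], 8.5]]'

```text
time: 13.32
tool_pos: [0.5592, -0.0986, 0.0428]
ee_rot: [0.0, 0.999, -0.036, 0.0]
contact_force: [0.2, -0.4, 0.3]
finger_gap: 0.0846
```

step_arm --targets '[[[0, 0, 0], [0, 0, 0], 5], [[0, 0, 0], [0, 0, 0], 5], [[0, 0, 0], [0, 0, 0], 5], [[0, 0, 0], [0, 0, 0], 5], [[0, 0, 0], [0, 0, 0], 5]]'

```text
time: 13.95
tool_pos: [0.5599, -0.0985, 0.0442]
ee_rot: [0.0, 0.999, -0.036, 0.002]
contact_force: [-0.1, 0.1, 5.9]
finger_gap: 0.0609
```

step_arm --targets '[[[0, 0, -2], [0, 0, 0], 5], [[0, 0, -4], [0, 0, 0], 5], [[0, 0, -5], [0, 0, 0], 5], [[0, 0, -5], [0, 0, 0], 5], [[0, 0, -6], [0, 0, 0], 5]]'

```text
time: 14.58
tool_pos: [0.5579, -0.0985, 0.2644]
ee_rot: [-0.0, 0.999, -0.036, -0.0]
contact_force: [0.8, 0.5, -1.1]
finger_gap: 0.0608
```

```bash
python3 - <<'E'
from h import *
go(*POCK[3],.265,-4.1)
E
```

```text
14.57 [ 0.5579 -0.0985  0.2644] [-0.000e+00  9.993e-01 -3.610e-02 -2.000e-04] [ 0.8  0.5 -1.1] 0.0608
to [0.5602 0.1537 0.265 ] total tool-cm [ -1.58 -25.18  -0.06] turn rad [-0.      0.0004 -0.0006] rows>= 7 1
```

step_arm --targets '[[[-0.2, -3.2, 0], [0, 0, 0], 5], [[-0.2, -3.2, 0], [0, 0, 0], 5], [[-0.2, -3.2, 0], [0, 0, 0], 5], [[-0.2, -3.2, 0], [0, 0, 0], 5], [[-0.2, -3.2, 0], [0, 0, 0], 5]]'

```text
time: 15.2
tool_pos: [0.5599, 0.0627, 0.2632]
ee_rot: [0.0, 0.999, -0.036, 0.0]
contact_force: [0.9, 0.3, -1.7]
finger_gap: 0.0607
```

step_arm --targets '[[[-0.2, -3.2, 0], [0, 0, 0], 5], [[-0.2, -3.2, 0], [0, 0, 0], 5], [[-0.2, -2.3, 0], [0, 0, 0], 5], [[0, -0.5, 0], [0, 0, 0], 5], [[0, 0, 0], [0, 0, 0], 5]]'

```text
time: 15.82
tool_pos: [0.5608, 0.1532, 0.2626]
ee_rot: [0.0, 0.999, -0.036, 0.0]
contact_force: [-0.5, -0.3, -1.9]
finger_gap: 0.061
```

```bash
python3 - <<'E'
from h import *
go(*POCK[3],.152,-4.1)
c=cam("top"); cv2.imwrite("pics/t5.png",cv2.resize(c["color"][100:290,100:330,::-1],None,fx=3,fy=3))
c=cam("side"); cv2.imwrite("pics/s5.png",cv2.resize(c["color"][100:320,150:380,::-1],None,fx=2.6,fy=2.6))
E
```

```text
15.82 [0.5608 0.1532 0.2626] [ 3.000e-04  9.993e-01 -3.620e-02  2.000e-04] [-0.5 -0.3 -1.9] 0.061
to [0.5602 0.1537 0.152 ] total tool-cm [-0.07 -0.06 11.06] turn rad [ 0.0006 -0.0004 -0.0009] rows>= 3 1
```

View pics/s5.png

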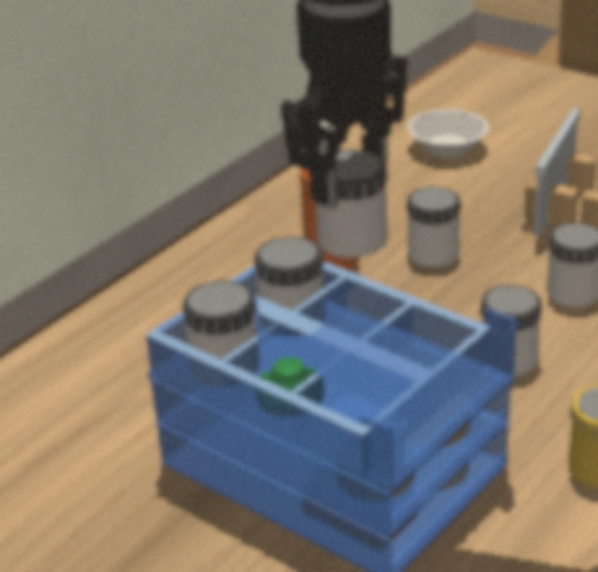

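View pics/t5.png

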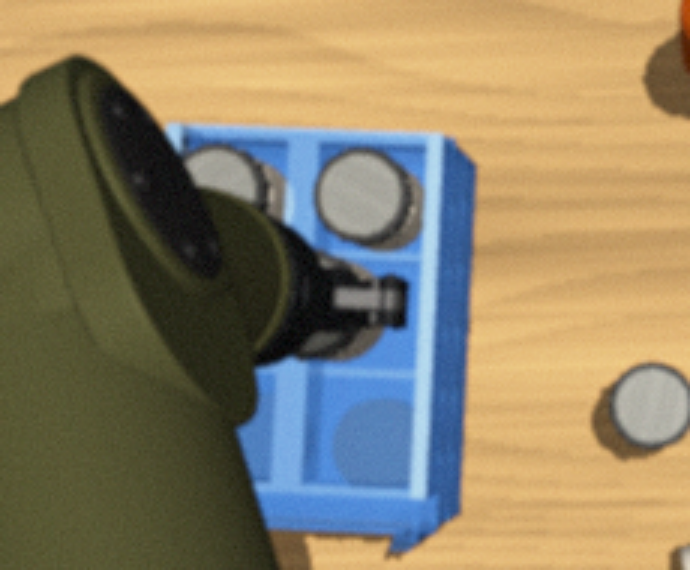

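Both views show the jar over pocket 3. Lowering it.

step_arm --targets '[[[0, 0, 3], [0, 0, 0], 5], [[0, 0, 3], [0, 0, 0], 5], [[0, 0, 2], [0, 0, 0], 5], [[0, 0, 1.5], [0, 0, 0], 5], [[0, 0, 0.7], [0, 0, 0], 5]]'

```text
time: 16.55
tool_pos: [0.5608, 0.1532, 0.1597]
ee_rot: [0.0, 0.999, -0.037, -0.0]
contact_force: [1.1, -0.4, -1.0]
finger_gap: 0.0609
```

step_arm --targets '[[[0, 0, 0.5], [0, 0, 0], 5], [[0, 0, 0.3], [0, 0, 0], 5], [[0, 0, 0.2], [0, 0, 0], 5], [[0, 0, 0], [0, 0, 0], 5], [[0, 0, 0], [0, 0, 0], 5]]'

```text
time: 17.18
tool_pos: [0.561, 0.154, 0.1505]
ee_rot: [-0.0, 0.999, -0.036, 0.0]
contact_force: [-0.2, -0.1, -2.3]
finger_gap: 0.0609
```

step_arm --targets '[[[0, 0, 0.1], [0, 0, 0], 5], [[0, 0, 0], [0, 0, 0], 5], [[0, 0, 0], [0, 0, 0], 5.8], [[0, 0, 0], [0, 0, 0], 6.4], [[0, 0, 0], [0, 0, 0], 7.0]]'

```text
time: 17.8
tool_pos: [0.561, 0.154, 0.1495]
ee_rot: [-0.0, 0.999, -0.036, 0.0]
contact_force: [0.3, 0.6, -0.2]
finger_gap: 0.0699
```

step_arm --targets '[[[0, 0, 0], [0, 0, 0], 7.0], [[0, 0, -1], [0, 0, 0], 7.2], [[0, 0, -3], [0, 0, 0], 7.2], [[0, 0, -4], [0, 0, 0], 8], [[0, 0, -4], [0, 0, 0], 8]]'

```text
time: 18.42
tool_pos: [0.5607, 0.154, 0.2713]
ee_rot: [-0.0, 0.999, -0.036, 0.0]
contact_force: [0.6, -0.0, -0.0]
finger_gap: 0.0802
```

```bash
python3 - <<'E'
from h import *
go(.4954,-.0314,.265,-4.1)
c=cam("top")
for t in tops(c,.066,.082)+tops(c,.172,.19): print(t[0],t[3],t[4])
c=cam("side"); cv2.imwrite("pics/s6.png",cv2.resize(c["color"][100:320,150:380,::-1],None,fx=2.6,fy=2.6))
for t in tops(c,.172,.19): print(t[0],t[2],t[3],t[4])
E
```

```text
18.43 [0.5607 0.154  0.2713] [-1.000e-04  9.994e-01 -3.600e-02  2.000e-04] [ 0.6 -0.  -0. ] 0.0802
to [ 0.4954 -0.0314  0.265 ] total tool-cm [-5.18 18.96  0.62] turn rad [-0.0003 -0.0004 -0.0005] rows>= 5 1
[381. 149.] (0.6728, -0.1723) 0.0322
[251. 189.] (0.5969, 0.105) 0.0839
[389. 234.] (0.4929, -0.1826) 0.0318
[317. 235.] (0.4954, -0.0313) 0.0313
[430. 274.] (0.4058, -0.2655) 0.0321
[ 24. 278.] (0.4199, 0.5988) 0.0395
[269. 310.] (0.3395, 0.0751) 0.0319
[344.  90.] (0.7756, -0.096) 0.028
[175. 157.] (0.6482, 0.2361) 0.03
[220. 165.] (0.6351, 0.1471) 0.0317
[219. 214.] (0.5482, 0.1519) 0.0278
[437.   5.] [ 1.0963 -2.397   0.1802] (1.117, -2.4008) 0.305
[117.  56.] [ 1.8646 -0.4509  0.1809] (1.8572, -0.7003) 0.7411
[593.  23.] [ 0.1532 -2.3985  0.1806] (0.1643, -2.3977) 0.2503
[419.  68.] [ 0.6769 -0.9969  0.1812] (0.7439, -1.2418) 0.3178
[261. 198.] [0.629  0.1529 0.1792] (0.6315, 0.1485) 0.0332
[286. 208.] [0.5539 0.1588 0.1791] (0.5563, 0.1531) 0.0338
[234. 216.] [0.6346 0.2455 0.1794] (0.6371, 0.2406) 0.0332
[550. 265.] [-0.0123  0.0627  0.181 ] (-0.0103, 0.0609) 0.0613
```

View pics/s6.png

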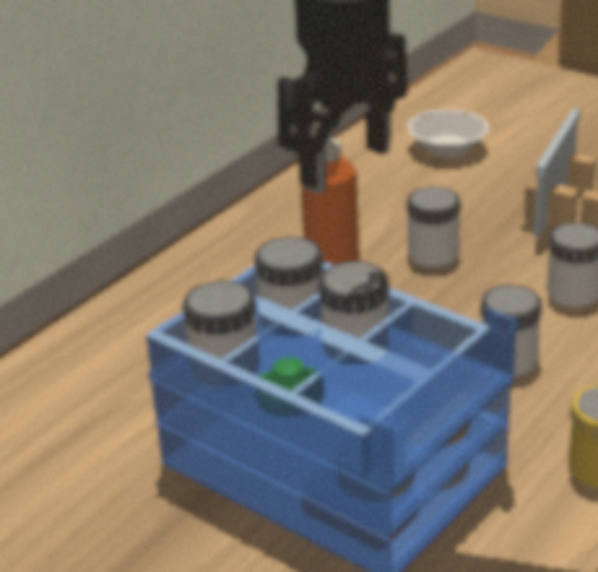

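step_arm --targets '[[[-0.8, 3.2, 0], [0, 0, 0], 8.5], [[-0.8, 3.2, 0], [0, 0, 0], 8.5], [[-0.8, 3.2, 0], [0, 0, 0], 8.5], [[-0.8, 3.2, 0], [0, 0, 0], 8.5], [[-0.8, 3.2, 0], [0, 0, 0], 8.5]]'

```text
time: 19.15
tool_pos: [0.5088, -0.0038, 0.2694]
ee_rot: [-0.0, 0.999, -0.036, 0.0]
contact_force: [0.8, -0.3, -0.5]
finger_gap: 0.0849
```

step_arm --targets '[[[-0.8, 2.2, 0], [0, 0, 0], 8.5], [[-0.4, 0.8, 3], [0, 0, 0], 8.5], [[0, 0, 4], [0, 0, 0], 8.5], [[0, 0, 4], [0, 0, 0], 8.5], [[0, 0, 1], [0, 0, 0], 8.5]]'

```text
time: 19.77
tool_pos: [0.4938, -0.0318, 0.1475]
ee_rot: [-0.0, 0.999, -0.036, -0.002]
contact_force: [0.2, 0.3, 0.4]
finger_gap: 0.0852
```

```bash
python3 - <<'E'
from h import *
for t in tops(cam("top"),.066,.082): print(t[0],t[3],t[4])
go(.495,-.0314,.043,-4.1)
E
```

```text
[381. 149.] (0.6721, -0.1727) 0.032
[389. 234.] (0.4931, -0.1827) 0.0319
[430. 274.] (0.4062, -0.2653) 0.0317
[ 24. 278.] (0.421, 0.5978) 0.0391
[263. 310.] (0.3399, 0.0809) 0.0313
19.82 [ 0.4942 -0.0318  0.1476] [-1.000e-04  9.993e-01 -3.600e-02 -1.700e-03] [ 0.   0.4 -1.1] 0.085
to [ 0.495  -0.0314  0.043 ] total tool-cm [ 0.11 -0.04 10.46] turn rad [-0.      0.0034 -0.0005] rows>= 3 1
```

step_arm --targets '[[[0.1, 0, 3], [0, 0, 0], 8.5], [[0, 0, 3], [0, 0, 0], 8.5], [[0, 0, 3], [0, 0, 0], 8.5], [[0, 0, 1.6], [0, 0, 0], 8.5], [[0, 0, 0], [0, 0, 0], 8.5]]'

```text
time: 20.45
tool_pos: [0.4968, -0.0318, 0.0436]
ee_rot: [0.0, 0.999, -0.036, -0.0]
contact_force: [-0.2, -0.2, 1.7]
finger_gap: 0.0853
```

step_arm --targets '[[[0, 0, 0], [0, 0, 0], 5], [[0, 0, 0], [0, 0, 0], 5], [[0, 0, 0], [0, 0, 0], 5], [[0, 0, 0], [0, 0, 0], 5], [[0, 0, 0], [0, 0, 0], 5]]'

```text
time: 21.08
tool_pos: [0.4974, -0.0317, 0.0449]
ee_rot: [-0.0, 0.999, -0.036, 0.001]
contact_force: [-0.5, 0.6, 6.8]
finger_gap: 0.061
```

step_arm --targets '[[[0, 0, -2], [0, 0, 0], 5], [[0, 0, -4], [0, 0, 0], 5], [[0, 0, -5], [0, 0, 0], 5], [[0, 0, -5], [0, 0, 0], 5], [[0, 0, -6], [0, 0, 0], 5]]'

```text
time: 21.7
tool_pos: [0.4954, -0.0319, 0.2654]
ee_rot: [-0.0, 0.999, -0.036, -0.0]
contact_force: [2.1, -0.1, -1.8]
finger_gap: 0.0605
```

```bash
python3 - <<'E'
from h import *
go(*POCK[1],.265,-4.1)
E
```

```text
21.7 [ 0.4954 -0.0319  0.2654] [-0.000e+00  9.993e-01 -3.610e-02 -2.000e-04] [ 2.1 -0.1 -1.8] 0.0605
to [0.4834 0.1592 0.265 ] total tool-cm [ -2.58 -18.98   0.04] turn rad [ 0.      0.0004 -0.0007] rows>= 5 1
```

step_arm --targets '[[[-0.4, -3.2, 0], [0, 0, 0], 5], [[-0.4, -3.2, 0], [0, 0, 0], 5], [[-0.4, -3.2, 0], [0, 0, 0], 5], [[-0.4, -3.2, 0], [0, 0, 0], 5], [[-0.4, -3.2, 0], [0, 0, 0], 5]]'

```text
time: 22.32
tool_pos: [0.4875, 0.13, 0.264]
ee_rot: [-0.0, 0.999, -0.036, 0.0]
contact_force: [-0.4, 0.3, -2.0]
finger_gap: 0.0612
```

step_arm --targets '[[[-0.4, -2.3, 0], [0, 0, 0], 5], [[-0.1, -0.7, 0], [0, 0, 0], 5], [[0, 0, 0], [0, 0, 0], 5], [[0, 0, 2], [0, 0, 0], 5], [[0, 0, 0], [0, 0, 0], 5]]'

```text
time: 22.95
tool_pos: [0.4845, 0.1575, 0.2424]
ee_rot: [0.001, 0.999, -0.037, -0.001]
contact_force: [-0.4, 0.0, -0.5]
finger_gap: 0.0609
```

```bash
python3 - <<'E'
from h import *
go(POCK[1][0]+.001,POCK[1][1],.152,-4.1)
E
```

```text
22.95 [0.4845 0.1575 0.2424] [ 9.000e-04  9.993e-01 -3.710e-02 -1.200e-03] [-0.4  0.  -0.5] 0.0609
to [0.4844 0.1592 0.152 ] total tool-cm [ 0.   -0.18  9.04] turn rad [ 0.0018  0.0023 -0.0026] rows>= 3 1
```

step_arm --targets '[[[0, -0.1, 3], [0, 0, 0], 5], [[0, 0, 2], [0, 0, 0], 5], [[0, 0, 2], [0, 0, 0], 5], [[0, 0, 1], [0, 0, 0], 5], [[0, 0, 0.5], [0, 0, 0], 5]]'

```text
time: 23.58
tool_pos: [0.4855, 0.16, 0.1584]
ee_rot: [0.0, 0.999, -0.036, 0.0]
contact_force: [0.3, -0.2, -2.1]
finger_gap: 0.061
```

step_arm --targets '[[[0, 0, 0.3], [0, 0, 0], 5], [[0, 0, 0.2], [0, 0, 0], 5], [[0, 0, 0.1], [0, 0, 0], 5], [[0, 0, 0], [0, 0, 0], 5], [[0, 0, 0], [0, 0, 0], 5]]'

```text
time: 24.2
tool_pos: [0.4852, 0.1604, 0.1524]
ee_rot: [-0.0, 0.999, -0.036, 0.0]
contact_force: [-0.1, -0.3, -1.2]
finger_gap: 0.061
```

step_arm --targets '[[[0, 0, 0.2], [0, 0, 0], 5], [[0, 0, 0], [0, 0, 0], 5], [[0, 0, 0], [0, 0, 0], 5.8], [[0, 0, 0], [0, 0, 0], 6.4], [[0, 0, 0], [0, 0, 0], 7.0]]'

```text
time: 24.82
tool_pos: [0.4853, 0.1605, 0.1505]
ee_rot: [-0.0, 0.999, -0.036, 0.0]
contact_force: [-0.0, -0.2, -0.1]
finger_gap: 0.0701
```

step_arm --targets '[[[0, 0, 0], [0, 0, 0], 7.0], [[0, 0, -1], [0, 0, 0], 7.2], [[0, 0, -3], [0, 0, 0], 7.2], [[0, 0, -4], [0, 0, 0], 8], [[0, 0, -4], [0, 0, 0], 8]]'

```text
time: 25.45
tool_pos: [0.4849, 0.1605, 0.2722]
ee_rot: [-0.0, 0.999, -0.036, 0.0]
contact_force: [0.8, 0.2, 0.2]
finger_gap: 0.0799
```

```bash
python3 - <<'E'
from h import *
go(.493,-.1823,.265,-4.1)
c=cam("top")
for t in tops(c,.066,.082)+tops(c,.172,.19): print(t[0],t[3],t[4])
c=cam("side"); cv2.imwrite("pics/s7.png",cv2.resize(c["color"][100:320,150:380,::-1],None,fx=2.6,fy=2.6))
for t in tops(c,.172,.19): print(t[0],t[2],t[3],t[4])
E
```

```text
25.45 [0.4849 0.1605 0.2722] [-2.000e-04  9.994e-01 -3.600e-02  1.000e-04] [0.8 0.2 0.2] 0.0799
to [ 0.493  -0.1823  0.265 ] total tool-cm [ 3.27 34.13  0.71] turn rad [-0.0003 -0.0003 -0.0005] rows>= 9 1
[381. 149.] (0.6727, -0.1726) 0.0322
[249. 233.] (0.5053, 0.1114) 0.0884
[389. 234.] (0.493, -0.1828) 0.032
[430. 274.] (0.4058, -0.2654) 0.0322
[ 14. 281.] (0.4194, 0.6036) 0.0368
[269. 310.] (0.3397, 0.0755) 0.0316
[344.  90.] (0.7757, -0.096) 0.0275
[172. 163.] (0.6411, 0.2404) 0.0323
[220. 165.] (0.6351, 0.1472) 0.0315
[218. 205.] (0.5596, 0.1528) 0.032
[217. 235.] (0.4961, 0.1571) 0.0279
[451.   6.] [ 0.998  -2.3978  0.1807] (1.0442, -2.396) 0.4163
[129.  52.] [ 1.8647 -0.5109  0.181 ] (1.8694, -0.8541) 0.8939
[608.  25.] [ 0.0739 -2.3972  0.1809] (0.0846, -2.4003) 0.1686
[418.  68.] [ 0.6795 -0.9954  0.1815] (0.7424, -1.2389) 0.3188
[261. 198.] [0.6288 0.1544 0.1793] (0.632, 0.1492) 0.0326
[286. 208.] [0.5532 0.1591 0.1795] (0.5565, 0.1551) 0.0326
[234. 216.] [0.6342 0.2462 0.1794] (0.6361, 0.2417) 0.0336
[313. 219.] [0.477  0.1657 0.1792] (0.4798, 0.162) 0.0333
[550. 265.] [-0.0123  0.0629  0.1806] (-0.0105, 0.0598) 0.0622
```

View pics/s7.png

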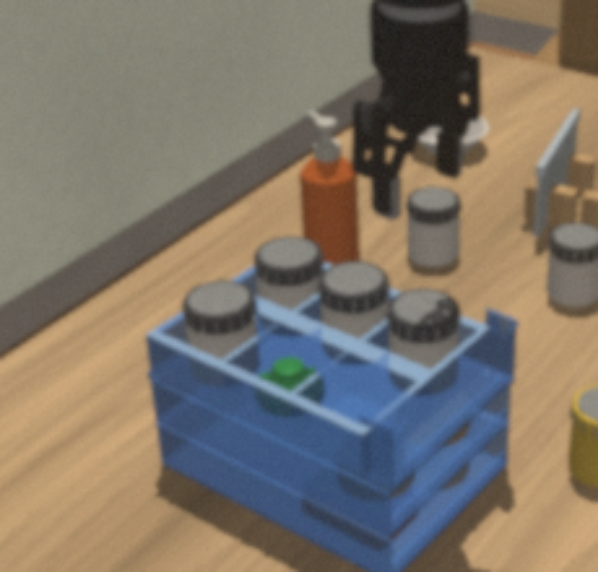

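Three are in. The fourth spare is at (389,234), white with a dark lid, and goes to pocket 0.

step_arm --targets '[[[0.3, 3.5, 0], [0, 0, 0], 8.5], [[0.3, 3.5, 0], [0, 0, 0], 8.5], [[0.3, 3.5, 0], [0, 0, 0], 8.5], [[0.3, 3.5, 0], [0, 0, 0], 8.5], [[0.3, 3.5, 0], [0, 0, 0], 8.5]]'

```text
time: 26.18
tool_pos: [0.4872, -0.0163, 0.2704]
ee_rot: [-0.0, 0.999, -0.036, 0.0]
contact_force: [0.7, 0.3, 0.1]
finger_gap: 0.0851
```

step_arm --targets '[[[0.3, 3.5, 0], [0, 0, 0], 8.5], [[0.3, 3.5, 0], [0, 0, 0], 8.5], [[0.3, 3.5, 0], [0, 0, 0], 8.5], [[0.3, 3.5, 0], [0, 0, 0], 8.5], [[0.3, 2.6, 0], [0, 0, 0], 8.5]]'

```text
time: 26.8
tool_pos: [0.49, -0.1835, 0.2703]
ee_rot: [0.0, 0.999, -0.037, -0.0]
contact_force: [1.1, -0.1, -0.3]
finger_gap: 0.0848
```

step_arm --targets '[[[0, 0, 3], [0, 0, 0], 8.5], [[0, 0, 4], [0, 0, 0], 8.5], [[0, 0, 4], [0, 0, 0], 8.5], [[0, 0, 1], [0, 0, 0], 8.5], [[0, 0, 0], [0, 0, 0], 8.5]]'

```text
time: 27.42
tool_pos: [0.4905, -0.1818, 0.1505]
ee_rot: [-0.0, 0.999, -0.036, -0.0]
contact_force: [0.7, 0.3, -0.7]
finger_gap: 0.0845
```

```bash
python3 - <<'E'
from h import *
c=cam("side"); cv2.imwrite("pics/s8.png",cv2.resize(c["color"][100:320,250:480,::-1],None,fx=2.6,fy=2.6))
go(.492,-.1823,.043,-4.1)
E
```

```text
27.48 [ 0.4911 -0.182   0.1513] [ 1.000e-04  9.993e-01 -3.610e-02  6.000e-04] [0.4 0.  0. ] 0.0848
to [ 0.492  -0.1823  0.043 ] total tool-cm [ 0.08  0.02 10.83] turn rad [ 0.0002 -0.0012 -0.0007] rows>= 3 1
```

View pics/s8.png

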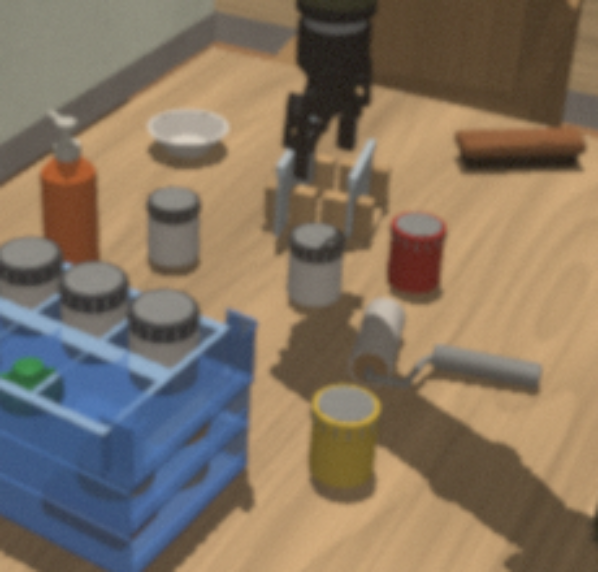

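step_arm --targets '[[[0, 0, 3], [0, 0, 0], 8.5], [[0, 0, 3], [0, 0, 0], 8.5], [[0, 0, 3], [0, 0, 0], 8.5], [[0, 0, 1.8], [0, 0, 0], 8.5], [[0, 0, 0], [0, 0, 0], 8.5]]'

```text
time: 28.1
tool_pos: [0.4909, -0.182, 0.0426]
ee_rot: [0.0, 0.999, -0.036, 0.0]
contact_force: [0.4, 0.3, 0.3]
finger_gap: 0.085
```

step_arm --targets '[[[0, 0, 0], [0, 0, 0], 5], [[0, 0, 0], [0, 0, 0], 5], [[0, 0, 0], [0, 0, 0], 5], [[0, 0, 0], [0, 0, 0], 5], [[0, 0, 0], [0, 0, 0], 5]]'

```text
time: 28.72
tool_pos: [0.4916, -0.1821, 0.044]
ee_rot: [0.0, 0.999, -0.036, 0.001]
contact_force: [-0.1, 0.7, 6.5]
finger_gap: 0.0609
```

step_arm --targets '[[[0, 0, -2], [0, 0, 0], 5], [[0, 0, -4], [0, 0, 0], 5], [[0, 0, -5], [0, 0, 0], 5], [[0, 0, -5], [0, 0, 0], 5], [[0, 0, -6], [0, 0, 0], 5]]'

```text
time: 29.35
tool_pos: [0.4895, -0.1817, 0.2642]
ee_rot: [-0.0, 0.999, -0.036, -0.0]
contact_force: [0.6, 0.0, -3.5]
finger_gap: 0.0612
```

```bash
python3 - <<'E'
from h import *
go(*POCK[0],.265,-4.1)
E
```

```text
29.35 [ 0.4895 -0.1817  0.2642] [-1.000e-04  9.993e-01 -3.610e-02 -4.000e-04] [ 0.6  0.  -3.5] 0.0612
to [0.49   0.2509 0.265 ] total tool-cm [ -3.08 -43.15  -0.07] turn rad [-0.0002  0.0007 -0.0007] rows>= 11 1
```

step_arm --targets '[[[-0.3, -3.5, 0], [0, 0, 0], 5], [[-0.3, -3.5, 0], [0, 0, 0], 5], [[-0.3, -3.5, 0], [0, 0, 0], 5], [[-0.3, -3.5, 0], [0, 0, 0], 5], [[-0.3, -3.5, 0], [0, 0, 0], 5]]'

```text
time: 29.98
tool_pos: [0.4876, -0.0052, 0.2629]
ee_rot: [0.0, 0.999, -0.036, 0.0]
contact_force: [0.1, -0.3, -1.6]
finger_gap: 0.0611
```

step_arm --targets '[[[-0.3, -3.5, 0], [0, 0, 0], 5], [[-0.3, -3.5, 0], [0, 0, 0], 5], [[-0.3, -3.5, 0], [0, 0, 0], 5], [[-0.3, -3.5, 0], [0, 0, 0], 5], [[-0.2, -3.5, 0], [0, 0, 0], 5]]'

```text
time: 30.6
tool_pos: [0.4863, 0.1702, 0.2629]
ee_rot: [0.0, 0.999, -0.036, 0.0]
contact_force: [0.3, 0.5, -2.5]
finger_gap: 0.0608
```

step_arm --targets '[[[-0.2, -3.5, 0], [0, 0, 0], 5], [[0, -3, 0], [0, 0, 0], 5], [[0, -1.6, 0], [0, 0, 0], 5], [[0, 0, 1], [0, 0, 0], 5], [[0, 0, 0], [0, 0, 0], 5]]'

```text
time: 31.22
tool_pos: [0.4902, 0.2482, 0.2511]
ee_rot: [0.001, 0.999, -0.037, -0.001]
contact_force: [-0.4, -0.3, -2.5]
finger_gap: 0.0607
```

```bash
python3 - <<'E'
from h import *
print(bot.sense()["q"].round(2))
go(*POCK[0],.152,-4.1)
E
```

```text
[-0.29  0.38 -0.33  1.67  0.13  1.12 -2.3 ]
31.23 [0.4902 0.2482 0.2511] [ 1.200e-03  9.993e-01 -3.690e-02 -9.000e-04] [-0.4 -0.3 -2.5] 0.0607
to [0.49   0.2509 0.152 ] total tool-cm [-0.03 -0.3   9.91] turn rad [ 0.0024  0.0018 -0.0022] rows>= 3 1
```

step_arm --targets '[[[0, -0.1, 3], [0, 0, 0], 5], [[0, 0, 3], [0, 0, 0], 5], [[0, 0, 2], [0, 0, 0], 5], [[0, 0, 1], [0, 0, 0], 5], [[0, 0, 0.5], [0, 0, 0], 5]]'

```text
time: 31.85
tool_pos: [0.491, 0.2505, 0.1572]
ee_rot: [0.0, 0.999, -0.037, 0.0]
contact_force: [-0.3, 0.8, -1.4]
finger_gap: 0.061
```

step_arm --targets '[[[0, 0, 0.3], [0, 0, 0], 5], [[0, 0, 0], [0, 0, 0], 5], [[0, 0, 0], [0, 0, 0], 5], [[0, 0, 0], [0, 0, 0], 5], [[0, 0, 0], [0, 0, 0], 5]]'

```text
time: 32.48
tool_pos: [0.4907, 0.2513, 0.1545]
ee_rot: [-0.0, 0.999, -0.036, 0.0]
contact_force: [0.3, 0.3, -2.1]
finger_gap: 0.0608
```

step_arm --targets '[[[0, 0, 0.3], [0, 0, 0], 5], [[0, 0, 0.1], [0, 0, 0], 5], [[0, 0, 0], [0, 0, 0], 5.8], [[0, 0, 0], [0, 0, 0], 6.4], [[0, 0, 0], [0, 0, 0], 7.0]]'

```text
time: 33.1
tool_pos: [0.4909, 0.2515, 0.1506]
ee_rot: [-0.0, 0.999, -0.036, 0.0]
contact_force: [0.7, -0.1, 0.4]
finger_gap: 0.0702
```

step_arm --targets '[[[0, 0, 0], [0, 0, 0], 7.0], [[0, 0, -1], [0, 0, 0], 7.2], [[0, 0, -3], [0, 0, 0], 7.2], [[0, 0, -4], [0, 0, 0], 7], [[0, 0, -4], [0, 0, 0], 6]]'

```text
time: 33.72
tool_pos: [0.4905, 0.2513, 0.2723]
ee_rot: [-0.0, 0.999, -0.036, 0.0]
contact_force: [1.1, 0.7, 0.2]
finger_gap: 0.0601
```

step_arm --targets '[[[0, 4, 0], [0, 0, 0], 5], [[0, 4, 0], [0, 0, 0], 5], [[0, 4, 0], [0, 0, 0], 4], [[0, 4, 0], [0, 0, 0], 3.5], [[0, 4, 0], [0, 0, 0], 3.5]]'

```text
time: 34.35
tool_pos: [0.4761, 0.0506, 0.2712]
ee_rot: [-0.0, 0.999, -0.036, 0.001]
contact_force: [-0.2, -0.2, -0.3]
finger_gap: 0.0348
```

step_arm --targets '[[[0, 4, 0], [0, 0, 0], 3.5], [[0, 4, 0], [0, 0, 0], 3.5], [[0, 4, 0], [0, 0, 0], 3.5], [[0, 4, 0], [0, 0, 0], 3.5], [[0, 4, 0], [0, 0, 0], 3.5]]'

```text
time: 34.98
tool_pos: [0.4617, -0.1489, 0.2712]
ee_rot: [0.0, 0.999, -0.036, 0.001]
contact_force: [0.8, 0.8, 0.5]
finger_gap: 0.0354
```

```bash
python3 - <<'E'
from h import *
go(.596,-.341,.25,90-4.1)
go(.596,-.341,.25,90+11.06)
c=cam("top"); cv2.imwrite("pics/t9.png",c["color"][...,::-1])
for t in tops(c,.066,.082)+tops(c,.172,.19): print(t[0],t[3],t[4])
P=cloud(c)
for zl,zh,nm in((.096,.112,"wide"),):
    m=(P[...,2]>zl)&(P[...,2]<zh)&(P[...,1]<-.22)&(P[...,1]>-.5)&(P[...,0]>.45)&(P[...,0]<.7)
    q=P[m]
    r=cv2.minAreaRect((q[:,:2]*1000).astype(np.float32)); print(nm,len(q),r,np.median(q[:,2]))
c=cam("side"); cv2.imwrite("pics/s9.png",c["color"][...,::-1])
P=cloud(c)
m=(P[...,2]>.097)&(P[...,2]<.112)&(P[...,1]<-.22)&(P[...,1]>-.46)&(P[...,0]>.5)&(P[...,0]<.68)
r=cv2.minAreaRect((P[m][:,:2]*1000).astype(np.float32)); print(m.sum(),r)
for t in tops(c,.172,.19): print(t[0],t[2],t[3],t[4])
E
```

```text
34.98 [ 0.4617 -0.1489  0.2712] [ 1.000e-04  9.994e-01 -3.600e-02  6.000e-04] [0.8 0.8 0.5] 0.0354
to [ 0.596 -0.341  0.25 ] total tool-cm [14.77 18.2   2.14] turn rad [ 1.1000e-03 -9.0000e-04 -1.5712e+00] rows>= 6 12
34.98 [ 0.4617 -0.1489  0.2712] [ 1.000e-04  9.994e-01 -3.600e-02  6.000e-04] [0.8 0.8 0.5] 0.0354
to [ 0.596 -0.341  0.25 ] total tool-cm [14.77 18.2   2.14] turn rad [ 1.2000e-03 -8.0000e-04 -1.8358e+00] rows>= 6 14
[381. 149.] (0.6728, -0.1723) 0.0322
[251. 197.] (0.5816, 0.106) 0.0749
[ 24. 278.] (0.4194, 0.5983) 0.04
[269. 310.] (0.3399, 0.0755) 0.0319
[344.  90.] (0.7756, -0.096) 0.028
[172. 164.] (0.6412, 0.2401) 0.0323
[220. 165.] (0.6349, 0.147) 0.0318
[218. 205.] (0.5597, 0.1528) 0.032
[168. 241.] (0.492, 0.2498) 0.0321
[215. 245.] (0.4827, 0.16) 0.032
wide 419 ((596.0579223632812, -340.79083251953125), (10.093017578125, 169.0855712890625), 11.06112289428711) 0.10426221790419021
100 ((592.3158569335938, -339.4415588378906), (11.234345436096191, 169.6222686767578), 10.451240539550781)
[138.  50.] [ 1.8646 -0.5577  0.1807] (1.8664, -1.0299) 1.0712
[475.   9.] [ 0.8508 -2.3975  0.1802] (0.8727, -2.3893) 0.3822
[618.  26.] [ 0.0219 -2.3975  0.1807] (0.0291, -2.3906) 0.1156
[437.  69.] [ 0.6008 -1.0075  0.181 ] (0.6653, -1.2531) 0.2866
[261. 198.] [0.6291 0.1536 0.1795] (0.6348, 0.151) 0.0352
[286. 208.] [0.5539 0.1586 0.1793] (0.5586, 0.1546) 0.0336
[234. 216.] [0.6351 0.2465 0.1794] (0.6376, 0.2421) 0.0325
[313. 219.] [0.476  0.1659 0.1793] (0.4791, 0.161) 0.0327
[287. 238.] [0.486  0.2556 0.1792] (0.4885, 0.2511) 0.033
[553. 259.] [-0.0206  0.0468  0.1823] (-0.0023, 0.0008) 0.0877
```

View pics/s9.png

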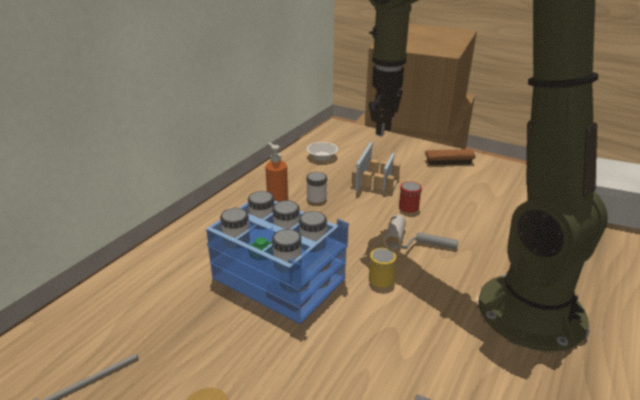

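View pics/t9.png

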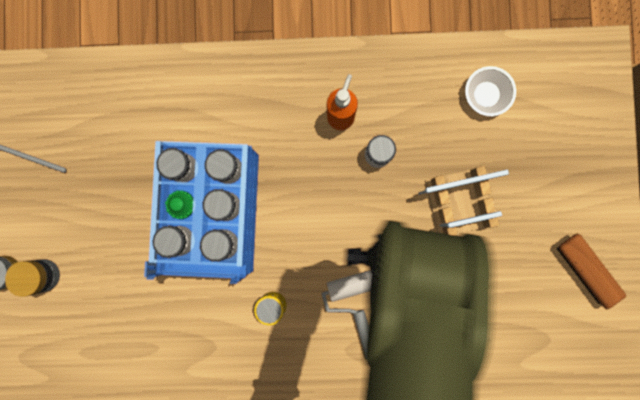

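All pockets are filled: five jars plus the scrubber at (180,205), with one spare left at (381,150). The wide window is the upper panel, from (428,190) to (508,173), and the narrow one is below it. Turning the gripper for the window.

step_arm --targets '[[[0, 0, 0], [0, 0, -0.16], 3.5], [[0, 0, 0], [0, 0, -0.16], 3.5], [[0, 0, 0], [0, 0, -0.16], 3.5], [[0, 0, 0], [0, 0, -0.16], 3.5], [[0, 0, 0], [0, 0, -0.16], 3.5]]'

```text
time: 35.7
tool_pos: [0.462, -0.1469, 0.271]
ee_rot: [0.0, 0.933, 0.359, 0.0]
contact_force: [0.5, -0.9, -0.3]
finger_gap: 0.0352
```

step_arm --targets '[[[0, 0, 0], [0, 0, -0.16], 3.5], [[0, 0, 0], [0, 0, -0.16], 3.5], [[0, 0, 0], [0, 0, -0.16], 3.5], [[0, 0, 0], [0, 0, -0.16], 3.5], [[0, 0, 0], [0, 0, -0.16], 3.5]]'

```text
time: 36.33
tool_pos: [0.462, -0.1469, 0.271]
ee_rot: [0.0, 0.72, 0.694, 0.0]
contact_force: [0.5, 0.1, -0.0]
finger_gap: 0.0347
```

step_arm --targets '[[[0, 0, 0], [0, 0, -0.16], 3.5], [[0, 0, 0], [0, 0, -0.08], 3.5], [[0, 0, 0], [0, 0, 0], 3.5], [[0, 0, 0], [0, 0, 0], 3.5], [[0, 0, 0], [0, 0, 0], 3.5]]'

```text
time: 36.95
tool_pos: [0.4619, -0.1475, 0.2704]
ee_rot: [0.0, 0.634, 0.773, 0.0]
contact_force: [-0.4, -0.8, 0.3]
finger_gap: 0.0347
```

```bash
python3 - <<'E'
from h import *
print(bot.sense()["q"].round(2))
go(.596,-.341,.2,90+11.06)
E
```

```text
[ 0.65  0.28 -0.52  1.79  0.15  1.12  0.28]
36.95 [ 0.4619 -0.1475  0.2704] [1.000e-04 6.345e-01 7.729e-01 0.000e+00] [-0.4 -0.8  0.3] 0.0347
to [ 0.596 -0.341  0.2  ] total tool-cm [-21.59   9.39   7.05] turn rad [0.0001 0.0001 0.0031] rows>= 7 1
```

step_arm --targets '[[[-3, 1.3, 0], [0, 0, 0], 3.5], [[-3, 1.3, 0], [0, 0, 0], 3.5], [[-3, 1.3, 0], [0, 0, 0], 3.5], [[-3, 1.3, 0], [0, 0, 0], 3.5], [[-3, 1.3, 0], [0, 0, 0], 3.5]]'

```text
time: 37.58
tool_pos: [0.5555, -0.2829, 0.2702]
ee_rot: [-0.0, 0.634, 0.773, -0.0]
contact_force: [-0.0, 0.2, 1.2]
finger_gap: 0.0351
```

step_arm --targets '[[[-3, 1.3, 0], [0, 0, 0], 3.5], [[-3, 1.3, 0], [0, 0, 0], 3.5], [[-0.6, 0.3, 2], [0, 0, 0], 3.5], [[0, 0, 3], [0, 0, 0], 3.5], [[0, 0, 0], [0, 0, 0], 3.5]]'

```text
time: 38.2
tool_pos: [0.5944, -0.3397, 0.217]
ee_rot: [-0.003, 0.634, 0.773, -0.001]
contact_force: [0.2, -0.0, 0.5]
finger_gap: 0.0346
```

```bash
python3 - <<'E'
from h import *
print(bot.sense()["q"].round(2))
go(.596,-.341,.13,90+11.06)
c=cam("side"); cv2.imwrite("pics/s10.png",cv2.resize(c["color"][60:220,300:460,::-1],None,fx=3.6,fy=3.6))
c=cam("top"); cv2.imwrite("pics/t10.png",cv2.resize(c["color"][120:260,380:540,::-1],None,fx=3.6,fy=3.6))
E
```

```text
[ 0.72  0.64 -0.44  1.33  0.27  1.24  0.46]
38.2 [ 0.5944 -0.3397  0.217 ] [-3.200e-03  6.339e-01  7.734e-01 -6.000e-04] [ 0.2 -0.   0.5] 0.0346
to [ 0.596 -0.341  0.13 ] total tool-cm [-0.19  0.17  8.7 ] turn rad [-0.005  -0.0042  0.0046] rows>= 3 1
```

View pics/s10.png

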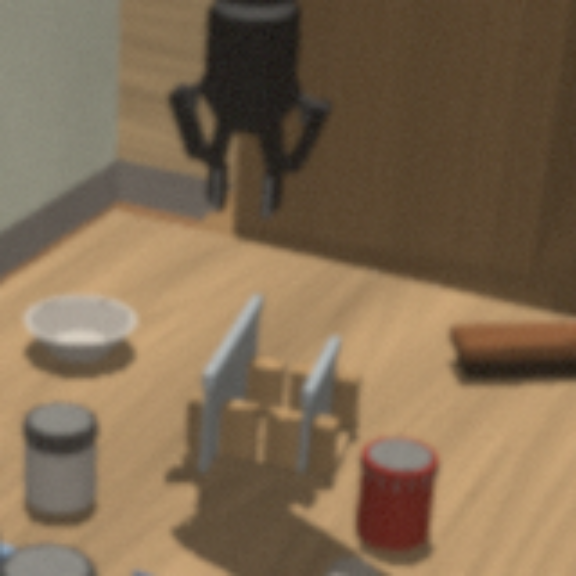

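View pics/t10.png

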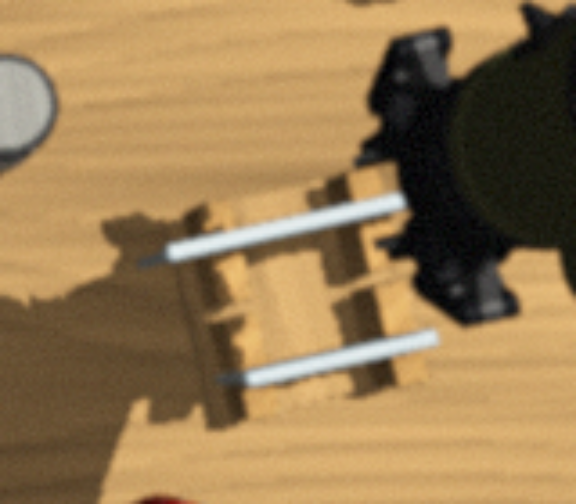

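step_arm --targets '[[[0, 0.1, 3], [0, 0, 0], 3.5], [[0, 0, 3], [0, 0, 0], 3.5], [[0, 0, 2], [0, 0, 0], 3.5], [[0, 0, 1], [0, 0, 0], 3.5], [[0, 0, 0], [0, 0, 0], 3.5]]'

```text
time: 38.92
tool_pos: [0.5975, -0.3408, 0.1308]
ee_rot: [0.0, 0.634, 0.773, 0.0]
contact_force: [-0.0, 0.8, 0.2]
finger_gap: 0.0349
```

```bash
python3 - <<'E'
from h import *
go(.595,-.341,.078,90+11.06)
c=cam("side"); cv2.imwrite("pics/s11.png",cv2.resize(c["color"][100:200,320:440,::-1],None,fx=5,fy=5))
E
```

```text
38.92 [ 0.5975 -0.3408  0.1308] [2.000e-04 6.341e-01 7.733e-01 1.000e-04] [-0.   0.8  0.2] 0.0349
to [ 0.595 -0.341  0.078] total tool-cm [ 0.03 -0.25  5.28] turn rad [0.0003 0.0002 0.0041] rows>= 2 1
```

View pics/s11.png

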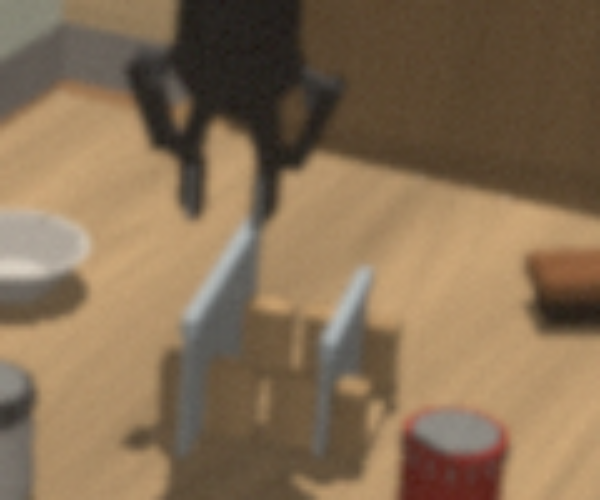

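step_arm --targets '[[[0, -0.2, 1.5], [0, 0, 0], 3.5], [[0, 0, 1.5], [0, 0, 0], 3.5], [[0, 0, 1.5], [0, 0, 0], 3.5], [[0, 0, 0.7], [0, 0, 0], 3.5], [[0, 0, 0], [0, 0, 0], 3.5]]'

```text
time: 39.6
tool_pos: [0.595, -0.3411, 0.0774]
ee_rot: [-0.001, 0.634, 0.773, -0.0]
contact_force: [-0.0, 0.5, 0.3]
finger_gap: 0.0352
```

step_arm --grip_force 35 --targets '[[[0, 0, 0], [0, 0, 0], 2.5], [[0, 0, 0], [0, 0, 0], 2.0], [[0, 0, 0], [0, 0, 0], 1.5], [[0, 0, 0], [0, 0, 0], 1.0], [[0, 0, 0], [0, 0, 0], 0.5]]'

```text
time: 40.22
tool_pos: [0.5957, -0.3414, 0.0787]
ee_rot: [0.0, 0.634, 0.773, 0.0]
contact_force: [-0.4, 0.2, 3.0]
finger_gap: 0.0093
```

step_arm --targets '[[[0, 0, 0], [0, 0, 0], 0.3], [[0, 0, 0], [0, 0, 0], 0.3], [[0, 0, 0], [0, 0, 0], 0.3], [[0, 0, 0], [0, 0, 0], 0.3], [[0, 0, 0], [0, 0, 0], 0.3]]'

```text
time: 40.85
tool_pos: [0.5956, -0.3414, 0.0787]
ee_rot: [0.0, 0.634, 0.773, 0.0]
contact_force: [1.1, 0.3, 5.9]
finger_gap: 0.0091
```

```bash
python3 - <<'E'
from h import *
go(.596,-.341,.078,90+11.06)
c=cam("side"); cv2.imwrite("pics/s12.png",cv2.resize(c["color"][100:200,320:440,::-1],None,fx=5,fy=5))
E
```

```text
40.85 [ 0.5956 -0.3414  0.0787] [4.000e-04 6.342e-01 7.732e-01 1.000e-04] [1.1 0.3 5.9] 0.0091
to [ 0.596 -0.341  0.078] total tool-cm [0.03 0.04 0.07] turn rad [0.0007 0.0004 0.0039] rows>= 1 1
```

View pics/s12.png

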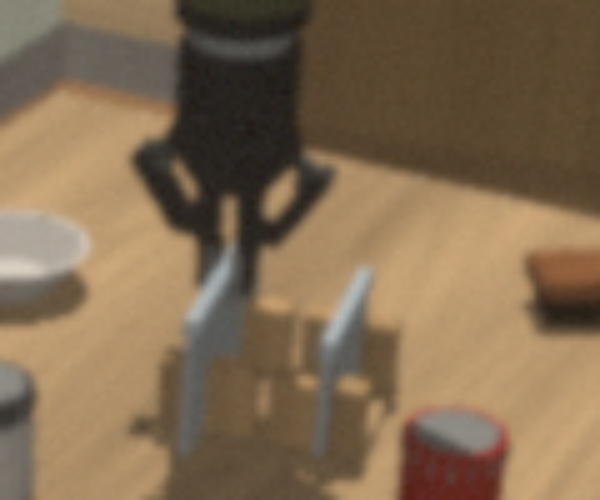

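step_arm --grip_force 50 --targets '[[[0, 0, -0.5], [0, 0, 0], 0.3], [[0, 0, -1], [0, 0, 0], 0.3], [[0, 0, -1.5], [0, 0, 0], 0.3], [[0, 0, -2], [0, 0, 0], 0.3], [[0, 0, -2], [0, 0, 0], 0.3]]'

```text
time: 41.52
tool_pos: [0.5949, -0.3415, 0.1498]
ee_rot: [-0.0, 0.634, 0.773, -0.0]
contact_force: [-0.1, -0.2, -0.9]
finger_gap: 0.0096
```

step_arm --targets '[[[0, 0, -2.5], [0, 0, 0], 0.3], [[0, 0, -3], [0, 0, 0], 0.3], [[0, 0, -3], [0, 0, 0], 0.3], [[0, 0, -3], [0, 0, 0], 0.3], [[0, 0, -1], [0, 0, 0], 0.3]]'

```text
time: 42.15
tool_pos: [0.5956, -0.3415, 0.2762]
ee_rot: [0.002, 0.634, 0.773, 0.0]
contact_force: [-1.3, -0.3, -1.3]
finger_gap: 0.009
```

```bash
python3 - <<'E'
from h import *
import h
h.TR=(0.5645,0.1992,-0.0713)
print(tray(-.1345,0), tray(-.1345,0)[0])
s=cam("side"); cv2.imwrite("pics/s13.png",cv2.resize(s["color"][60:220,300:460,::-1],None,fx=3.6,fy=3.6))
c=cam("top"); cv2.imwrite("pics/t13.png",cv2.resize(c["color"][120:260,380:540,::-1],None,fx=3.6,fy=3.6))
print(ray(c,(200,273.4),.105))
go(.55,-.15,.29,90-4.1)
go(*tray(-.1345,0),.29,90-4.1)
E
```

```text
[0.43034173 0.20878173] 0.43034173334349535
[0.42342017 0.20981165 0.105     ]
42.25 [ 0.5954 -0.3414  0.2745] [0.0008 0.6342 0.7732 0.    ] [-0.3  0.4 -1.3] 0.0089
to [ 0.55 -0.15  0.29] total tool-cm [19.66 -0.7  -1.57] turn rad [0.0013 0.0011 0.2684] rows>= 5 2
42.25 [ 0.5954 -0.3414  0.2745] [0.0008 0.6342 0.7732 0.    ] [-0.3  0.4 -1.3] 0.0089
to [0.4303 0.2088 0.29  ] total tool-cm [57.19 -5.42 -1.63] turn rad [0.0013 0.0011 0.2684] rows>= 15 2
```

View pics/s13.png

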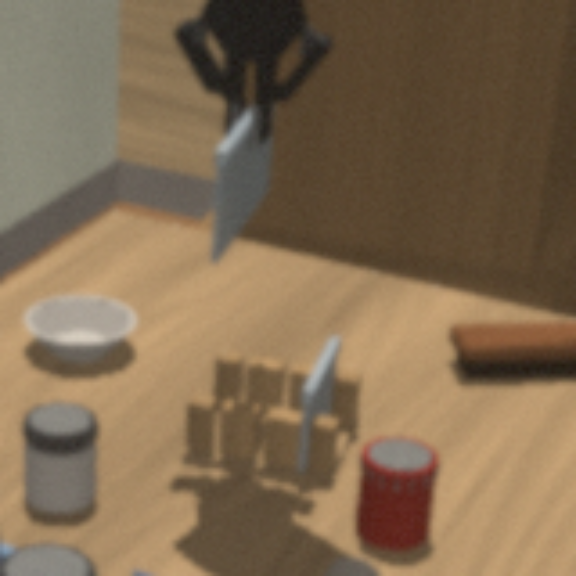

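View pics/t13.png

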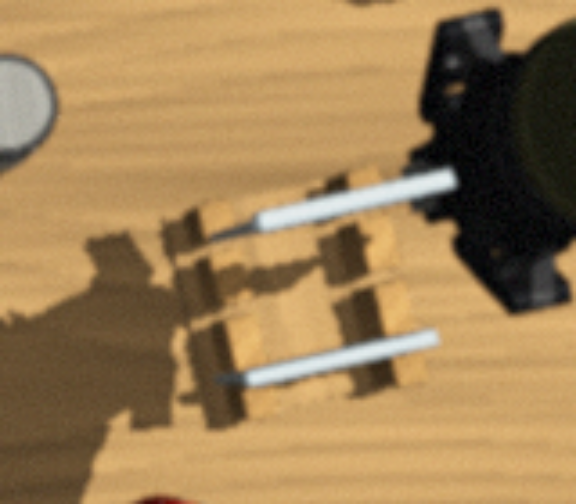

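Window held level and free of the holder, narrow panel untouched. Before moving, I'm refining the groove position, since the network and my fit differ by 7 mm.

```bash
python3 - <<'E'
from h import *
import h
h.TR=(0.5645,0.1992,-0.0713)
for n in("top","side"):
    c=cam(n); P=cloud(c); cs,sn=np.cos(h.TR[2]),np.sin(h.TR[2])
    d=P[...,:2]-np.array(h.TR[:2]); X=(d@[cs,sn])*1000; Y=(d@[-sn,cs])*1000; Z=P[...,2]*1000
    print(n)
    for lo,hi in((-97,-90),(-90,-82),(-82,-74),(74,82),(82,90),(90,97)):
        r=[]
        for x in range(-164,-100,4):
            m=(Y>lo)&(Y<hi)&(X>=x)&(X<x+4)
            r.append(int(np.nanmedian(Z[m])) if m.sum() else -1)
        print((lo,hi),r)
c=cam("top")
cv2.imwrite("pics/post.png",np.hstack([cv2.resize(c["color"][255:295,u:u+45,::-1],None,fx=8,fy=8,interpolation=cv2.INTER_CUBIC) for u in(135,215)]))
for i in range(5):
    cam("top"); print([ray(c,m["xy"],.105)[:2].round(4) for m in bot.mark_of("top","groove")])
s=cam("side")
print("side",[ (m["xy"],ray(s,m["xy"],.105)[:2].round(4),m["confidence"]) for m in bot.mark_of("side","groove")])
E
```

```text
top
(-97, -90) [0, 0, 1, 1, 3, 102, 97, 82, 82, 93, 94, 85, 75, 74, 87, 65]
(-90, -82) [1, 0, 0, 1, 162, 165, 166, 166, 161, 166, 168, 169, 149, 149, 147, 148]
(-82, -74) [0, 0, 3, 165, 163, 154, 104, 156, 159, 165, 105, 149, 148, -1, -1, -1]
(74, 82) [0, -1, -1, 166, 161, 128, 104, 112, 142, 163, 105, 148, 144, 126, 120, 137]
(82, 90) [0, -1, -1, 166, 164, 141, 127, 154, 157, 120, 145, 151, 148, 142, 145, 148]
(90, 97) [2, 1, -1, -1, -1, 168, 167, 166, 166, 165, 167, 168, 155, 146, 147, 148]
side
(-97, -90) [0, -1, 0, 1, 90, 75, 152, 102, 39, 54, 58, 2, 148, 147, 148, 147]
(-90, -82) [0, 0, 84, 122, 85, 53, 70, 115, 58, 54, 115, 123, 146, 146, 146, 141]
(-82, -74) [0, 1, 1, 132, 105, 58, 125, 134, 125, 51, 119, 115, 146, -1, 143, 138]
(74, 82) [0, 0, 0, 137, 107, 56, -1, 158, 163, 165, -1, -1, -1, -1, -1, -1]
(82, 90) [0, 0, 0, 140, 95, 56, 17, 95, 154, 82, 114, 133, 112, 140, 143, 66]
(90, 97) [1, -1, 0, 125, 117, 88, 84, 82, 92, 87, 90, 75, 74, 74, 89, 76]
[array([0.4261, 0.2036])]
[array([0.4264, 0.206 ]), array([0.641 , 0.2404])]
[array([0.4262, 0.2001]), array([0.634 , 0.1495])]
[array([0.4252, 0.2081]), array([ 0.5542, -0.3233])]
[array([0.4251, 0.1976])]
side [([322.4, 261.3], array([0.4286, 0.2033]), 0.82), ([277.8, 202.0], array([0.6553, 0.0499]), 0.65)]
```

View pics/post.png

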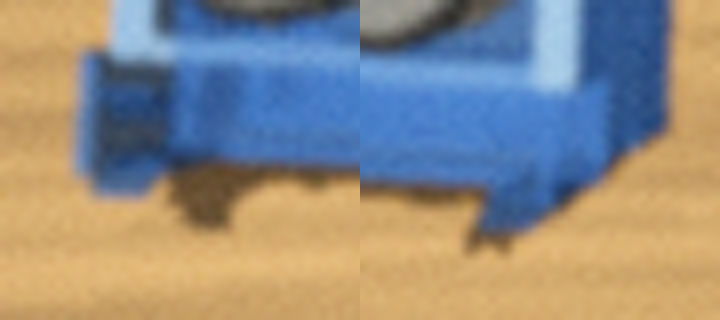

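The height profile shows post jaws from -152 to -124 mm with the slot bottom at about -138. That matches the network at about -139, so the groove is at tray x = -138 mm. I'm using that.

step_arm --targets '[[[0, 0, -1.5], [0, 0, 0.09], 0.3], [[0, 0, 0], [0, 0, 0.09], 0.3], [[0, 0, 0], [0, 0, 0.088], 0.3], [[2, 0, 0], [0, 0, 0], 0.3], [[3, 0, 0], [0, 0, 0], 0.3]]'

```text
time: 43.62
tool_pos: [0.5988, -0.2903, 0.288]
ee_rot: [-0.0, 0.731, 0.682, 0.0]
contact_force: [-0.4, 0.1, -1.4]
finger_gap: 0.0092
```

```bash
cat >>h.py <<'E'
TR=(0.5645,0.1992,-0.0713)
GX,GY=tray(-.138,-.0006)
E
python3 - <<'E'
from h import *
print(GX,GY)
go(GX,GY,.285,90-4.085)
E
```

```text
0.42680788227022876 0.2084325898365953
43.62 [ 0.5988 -0.2903  0.288 ] [-2.000e-04  7.313e-01  6.821e-01  1.000e-04] [-0.4  0.1 -1.4] 0.0092
to [0.4268 0.2084 0.285 ] total tool-cm [ 48.55 -20.62   0.33] turn rad [-0.0002 -0.0004  0.0017] rows>= 14 1
```

step_arm --targets '[[[3.2, -1.4, 0], [0, 0, 0], 0.3], [[3.2, -1.4, 0], [0, 0, 0], 0.3], [[3.2, -1.4, 0], [0, 0, 0], 0.3], [[3.2, -1.4, 0], [0, 0, 0], 0.3], [[3.2, -1.4, 0], [0, 0, 0], 0.3]]'

```text
time: 44.25
tool_pos: [0.5396, -0.124, 0.2885]
ee_rot: [-0.0, 0.73, 0.683, 0.0]
contact_force: [0.9, -0.3, -1.1]
finger_gap: 0.0091
```

step_arm --targets '[[[3.2, -1.4, 0], [0, 0, 0], 0.3], [[3.2, -1.4, 0], [0, 0, 0], 0.3], [[3.2, -1.4, 0], [0, 0, 0], 0.3], [[3.2, -1.4, 0], [0, 0, 0], 0.3], [[3.2, -1.4, 0], [0, 0, 0], 0.3]]'

```text
time: 44.88
tool_pos: [0.4807, 0.0401, 0.2885]
ee_rot: [0.0, 0.73, 0.683, 0.0]
contact_force: [0.9, -0.0, -1.4]
finger_gap: 0.0092
```

step_arm --targets '[[[3.2, -1.4, 0], [0, 0, 0], 0.3], [[3.2, -1.4, 0], [0, 0, 0], 0.3], [[3.2, -1.4, 0], [0, 0, 0], 0.3], [[3.2, -1.4, 0], [0, 0, 0], 0.3], [[2.5, -1.0, 0], [0, 0, 0], 0.3]]'

```text
time: 45.5
tool_pos: [0.425, 0.1975, 0.2886]
ee_rot: [0.0, 0.73, 0.683, 0.0]
contact_force: [0.5, -1.0, -1.4]
finger_gap: 0.0092
```

step_arm --targets '[[[0, 0, 0], [0, 0, 0], 0.3], [[0, 0, 0], [0, 0, 0], 0.3], [[0, 0, 0], [0, 0, 0], 0.3], [[0, 0, 0], [0, 0, 0], 0.3], [[0, 0, 0], [0, 0, 0], 0.3]]'

```text
time: 46.12
tool_pos: [0.4271, 0.1946, 0.2883]
ee_rot: [-0.0, 0.732, 0.681, -0.0]
contact_force: [-0.1, 0.5, -0.7]
finger_gap: 0.0091
```

```bash
python3 - <<'E'
from h import *
go(GX,GY,.26,90-4.085)
s=cam("side"); cv2.imwrite("pics/s14.png",cv2.resize(s["color"][100:320,180:400,::-1],None,fx=2.6,fy=2.6))
c=cam("top"); cv2.imwrite("pics/t14.png",cv2.resize(c["color"][130:310,100:300,::-1],None,fx=3,fy=3))
E
```

```text
46.12 [0.4271 0.1946 0.2883] [-0.      0.732   0.6813 -0.    ] [-0.1  0.5 -0.7] 0.0091
to [0.4268 0.2084 0.26  ] total tool-cm [ 1.38 -0.13  2.83] turn rad [-0.0001  0.0001 -0.0005] rows>= 1 1
```

View pics/s14.png

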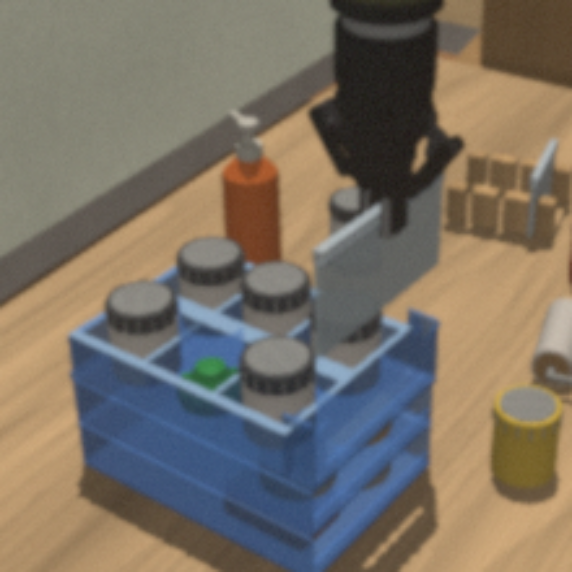

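View pics/t14.png

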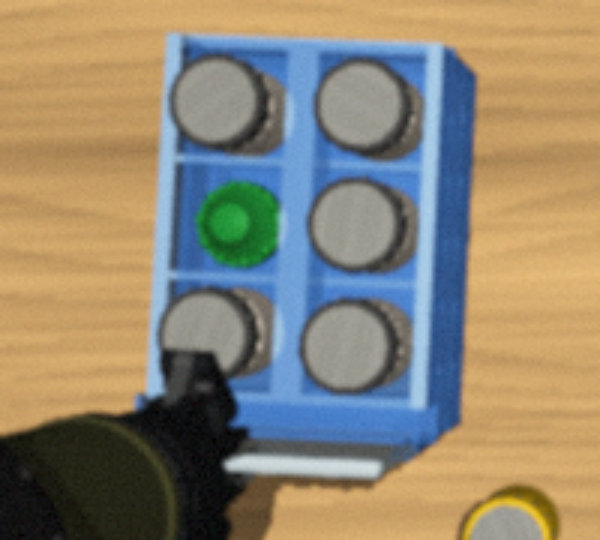

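step_arm --targets '[[[1.4, -0.1, 0], [0, 0, 0], 0.3], [[0, 0, 1], [0, 0, 0], 0.3], [[0, 0, 1.5], [0, 0, 0], 0.3], [[0, 0, 0], [0, 0, 0], 0.3], [[0, 0, 0], [0, 0, 0], 0.3]]'

```text
time: 46.85
tool_pos: [0.427, 0.2092, 0.2634]
ee_rot: [-0.0, 0.732, 0.682, 0.0]
contact_force: [-0.1, 0.4, -0.7]
finger_gap: 0.0092
```

```bash
python3 - <<'E'
from h import *
go(GX,GY,.18,90-4.085)
for n in("top","side"):
    c=cam(n);P=cloud(c)
    h=bot.sense()["tool_pos"][2]+.0253
    m=(P[...,2]>h-.012)&(P[...,2]<h+.006)&(P[...,0]>.40)&(P[...,0]<.455)&(P[...,1]>.1)&(P[...,1]<.31)
    q=P[m]; 
    if len(q)>20:
        r=cv2.minAreaRect((q[:,:2]*1000).astype(np.float32)); print(n,len(q),r,q[:,2].max(), q[:,1].min(),q[:,1].max())
    im=c["color"][130:310,100:300,::-1] if n=="top" else c["color"][140:320,200:400,::-1]
    cv2.imwrite(f"pics/{n}15.png",cv2.resize(im,None,fx=3,fy=3))
print(tray(-.138,.085),tray(-.138,-.085))
E
```

```text
46.85 [0.427  0.2092 0.2634] [-1.000e-04  7.317e-01  6.817e-01  0.000e+00] [-0.1  0.4 -0.7] 0.0092
to [0.4268 0.2084 0.18  ] total tool-cm [-0.07 -0.01  8.34] turn rad [-0.0001 -0.0001  0.0006] rows>= 3 1
top 383 ((418.4063415527344, 168.55303955078125), (85.04443359375, 35.158599853515625), 75.84049224853516) 0.29419603879329603 0.12406420448128336 0.208344587412569
side 349 ((423.1759338378906, 211.38267517089844), (166.3350067138672, 38.36542510986328), 74.98332214355469) 0.2947079861294146 0.1278353503268137 0.29651708036011015
[0.43290599 0.2938151 ] [0.42079526 0.12424703]
```

View pics/top15.png

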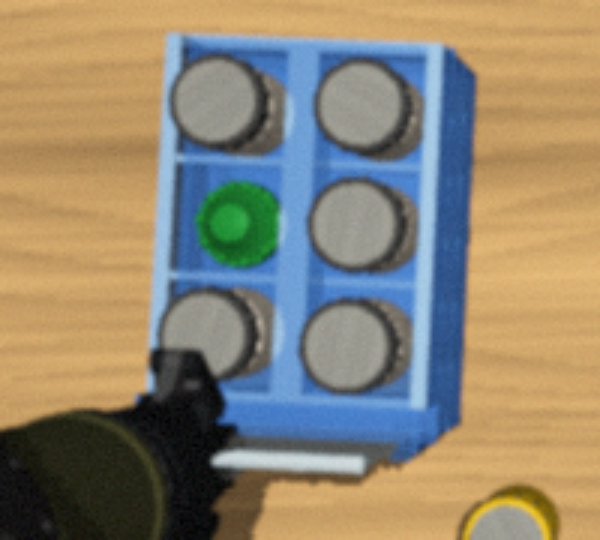

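View pics/side15.png

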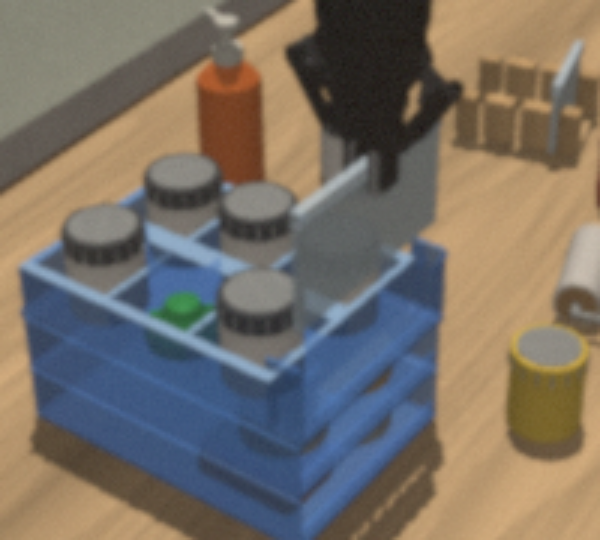

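step_arm --targets '[[[-0.1, 0, 1], [0, 0, 0], 0.3], [[0, 0, 1], [0, 0, 0], 0.3], [[0, 0, 1], [0, 0, 0], 0.3], [[0, 0, 0.5], [0, 0, 0], 0.3], [[0, 0, 0], [0, 0, 0], 0.3]]'

```text
time: 47.58
tool_pos: [0.4267, 0.2079, 0.2278]
ee_rot: [-0.0, 0.732, 0.682, -0.0]
contact_force: [-0.3, 0.5, -1.0]
finger_gap: 0.0089
```

step_arm --targets '[[[0, 0, 0.5], [0, 0, 0], 0.3], [[0, 0, 0.5], [0, 0, 0], 0.3], [[0, 0, 0.5], [0, 0, 0], 0.3], [[0, 0, 0], [0, 0, 0], 0.3], [[0, 0, 0], [0, 0, 0], 0.3]]'

```text
time: 48.2
tool_pos: [0.4269, 0.2081, 0.2134]
ee_rot: [-0.0, 0.732, 0.682, 0.0]
contact_force: [-0.1, 0.3, -1.5]
finger_gap: 0.0089
```

step_arm --targets '[[[0, 0, 0.5], [0, 0, 0], 0.3], [[0, 0, 0.5], [0, 0, 0], 0.3], [[0, 0, 0.5], [0, 0, 0], 0.3], [[0, 0, 0], [0, 0, 0], 0.3], [[0, 0, 0], [0, 0, 0], 0.3]]'

```text
time: 48.82
tool_pos: [0.4269, 0.2081, 0.1983]
ee_rot: [-0.0, 0.732, 0.682, 0.0]
contact_force: [-0.2, -0.0, -1.3]
finger_gap: 0.0092
```

step_arm --targets '[[[0, 0, 0.5], [0, 0, 0], 0.3], [[0, 0, 0.5], [0, 0, 0], 0.3], [[0, 0, 0.5], [0, 0, 0], 0.3], [[0, 0, 0], [0, 0, 0], 0.3], [[0, 0, 0], [0, 0, 0], 0.3]]'

```text
time: 49.45
tool_pos: [0.4269, 0.2081, 0.1833]
ee_rot: [-0.0, 0.732, 0.682, 0.0]
contact_force: [0.7, -0.5, -1.5]
finger_gap: 0.0091
```

step_arm --targets '[[[0, 0, 0.3], [0, 0, 0], 0.3], [[0, 0, 0.2], [0, 0, 0], 0.3], [[0, 0, 0.1], [0, 0, 0], 0.3], [[0, 0, 0], [0, 0, 0], 0.3], [[0, 0, 0], [0, 0, 0], 0.3]]'

```text
time: 50.08
tool_pos: [0.4269, 0.208, 0.1773]
ee_rot: [-0.0, 0.732, 0.682, 0.0]
contact_force: [0.2, -0.7, -1.5]
finger_gap: 0.0096
```

```bash
python3 - <<'E'
from h import *
go(GX,GY,.1757,90-4.085)
s=cam("side"); cv2.imwrite("pics/s16.png",cv2.resize(s["color"][140:320,200:400,::-1],None,fx=3,fy=3))
E
```

```text
50.08 [0.4269 0.208  0.1773] [-0.      0.7318  0.6816  0.    ] [ 0.2 -0.7 -1.5] 0.0096
to [0.4268 0.2084 0.1757] total tool-cm [ 0.04 -0.01  0.16] turn rad [ 0.0001 -0.0001  0.0003] rows>= 1 1
```

View pics/s16.png

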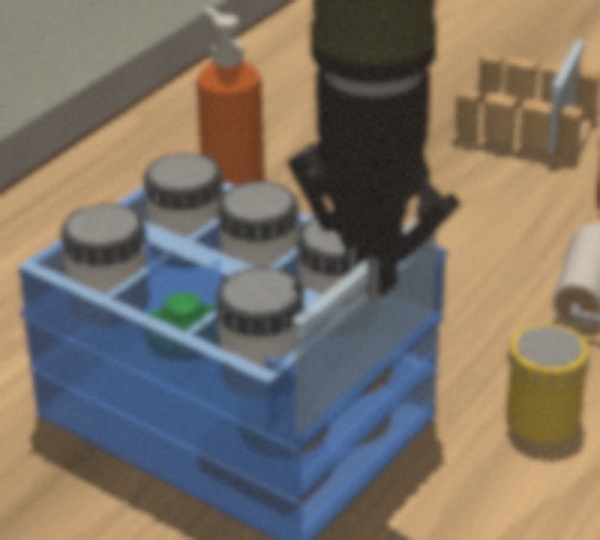

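The window sits in both grooves, about 2 mm above the bottom. Seating it, then releasing with a small opening.

step_arm --targets '[[[0, 0, 0.1], [0, 0, 0], 0.3], [[0, 0, 0.1], [0, 0, 0], 0.3], [[0, 0, 0], [0, 0, 0], 1.2], [[0, 0, 0], [0, 0, 0], 1.8], [[0, 0, 0], [0, 0, 0], 2.4]]'

```text
time: 50.75
tool_pos: [0.4268, 0.208, 0.1753]
ee_rot: [-0.0, 0.732, 0.682, 0.0]
contact_force: [-0.3, 0.9, 0.0]
finger_gap: 0.0239
```

step_arm --targets '[[[0, 0, 0], [0, 0, 0], 2.5], [[0, 0, -0.5], [0, 0, 0], 2.5], [[0, 0, -1], [0, 0, 0], 2.5], [[0, 0, -2], [0, 0, 0], 2.5], [[0, 0, -3], [0, 0, 0], 2.5]]'

```text
time: 51.38
tool_pos: [0.4265, 0.2078, 0.2412]
ee_rot: [-0.0, 0.732, 0.682, -0.0]
contact_force: [0.3, -0.0, -0.0]
finger_gap: 0.025
```

step_arm --targets '[[[0, 0, -3], [0, 0, 0], 2.5], [[0, 0, -2], [0, 0, 0], 2.5], [[-4, 0, 0], [0, 0, 0], 2.5], [[-4, 0, 0], [0, 0, 0], 2.5], [[-4, 0, 0], [0, 0, 0], 2.5]]'

```text
time: 52.0
tool_pos: [0.4182, 0.0873, 0.2911]
ee_rot: [0.0, 0.732, 0.682, 0.0]
contact_force: [1.2, -0.1, 0.3]
finger_gap: 0.0248
```

step_arm --targets '[[[-4, 0, 0], [0, 0, 0], 2.5], [[-4, 0, 0], [0, 0, 0], 2.5], [[-4, 0, 0], [0, 0, 0], 2.5], [[-4, 0, 0], [0, 0, 0], 2.5], [[0, 0, 0], [0, 0, 0], 2.5]]'

```text
time: 52.62
tool_pos: [0.4066, -0.0741, 0.2909]
ee_rot: [0.0, 0.734, 0.68, -0.0]
contact_force: [0.0, 0.6, -0.2]
finger_gap: 0.0251
```

```bash
python3 - <<'E'
from h import *
state()
for n in("top","side"):
    c=cam(n);P=cloud(c)
    cs,sn=np.cos(TR[2]),np.sin(TR[2]); d=P[...,:2]-np.array(TR[:2]); X=d@[cs,sn]; Y=d@[-sn,cs]
    m=(abs(X+.138)<.012)&(abs(Y)<.088)&(P[...,2]>.190)&(P[...,2]<.22)
    q=np.stack([X[m],Y[m],P[...,2][m]],1)*1000
    print(n,len(q),"median",np.median(q,0).round(1),"y",q[:,1].min().round(1),q[:,1].max().round(1),cv2.minAreaRect(q[:,:2].astype(np.float32)))
    for s in(q[:,1]<-20,q[:,1]>20): print(np.percentile(q[s][:,2],[50,90]).round(1))
    for t in tops(c,.066,.082)+tops(c,.172,.187): 
        if t[4]<.04: print(t[0],t[3],t[4])
    im=c["color"][130:310,100:300,::-1] if n=="top" else c["color"][140:320,200:400,::-1]
    cv2.imwrite(f"pics/{n}17.png",cv2.resize(im,None,fx=3,fy=3))
    cv2.imwrite(f"pics/{n}17f.png",c["color"][...,::-1])
E
```

```text
52.62 [ 0.4066 -0.0741  0.2909] [ 5.000e-04  7.336e-01  6.796e-01 -1.000e-04] [ 0.   0.6 -0.2] 0.0251
top 545 median [-135.5   -2.8  200.9] y -86.0 83.6 ((-136.0696258544922, -1.1783065795898438), (169.62521362304688, 10.512190818786621), 89.85395812988281)
[201.  203.3]
[200.8 202.8]
[381. 149.] (0.6726, -0.1726) 0.0323
[430. 274.] (0.4059, -0.266) 0.0319
[ 24. 278.] (0.4207, 0.5979) 0.0395
[269. 310.] (0.3394, 0.0758) 0.0321
[344.  90.] (0.7749, -0.0979) 0.0279
[172. 164.] (0.6413, 0.2403) 0.032
[220. 165.] (0.6354, 0.1471) 0.0314
[218. 205.] (0.5596, 0.1526) 0.0319
[168. 241.] (0.4925, 0.2499) 0.0322
[216. 245.] (0.4827, 0.1601) 0.0324
side 396 median [-142.4   10.6  199.6] y -84.8 85.3 ((-139.88858032226562, 0.23888397216796875), (170.0312042236328, 12.403573989868164), 89.49468994140625)
[199.7 202.2]
[199.2 201.8]
[317. 177.] (0.6668, -0.1698) 0.033
[277. 184.] (0.7563, -0.086) 0.0325
[411. 187.] (0.4055, -0.2647) 0.0347
[383. 256.] (0.3368, 0.0753) 0.0334
[209. 394.] (0.4246, 0.5878) 0.0342
[261. 198.] (0.6328, 0.1499) 0.0327
[286. 208.] (0.5572, 0.1554) 0.0334
[234. 216.] (0.6391, 0.2423) 0.0328
[313. 219.] (0.4787, 0.1601) 0.0348
[287. 238.] (0.4905, 0.2519) 0.0337
```

View pics/top17f.png

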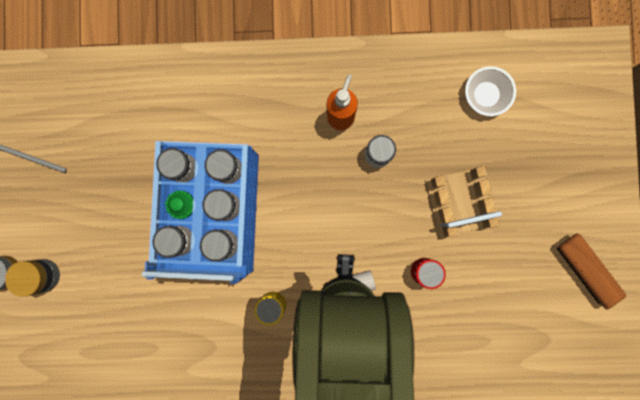

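View pics/side17.png

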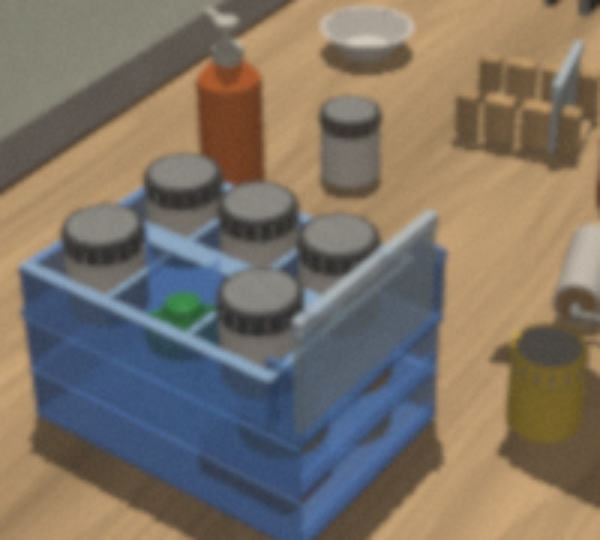

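Both cameras show the window top at about 0.200–0.201 m, where full seating would be 0.105 + 0.096. It is level and centred within about 1 mm. All five jars and the spare are upright and the arm is clear, so I'm handing in.

```bash
python3 - <<'E'
from station import bot
print(bot.finish_job())
E
```

```text
the job is handed in; nothing more can be done
None
```

The job is handed in after about 53 s of the 200 s, and my last checks found nothing out of place; `finish_job` reports no verdict.

- **Jars:** I stood four spares in the empty pockets (4, 3, 1 and 0). Pocket 5's jar and the scrubber in pocket 2 were left alone. All five jars stand upright on the pocket floors, the placed ones within about 4 mm of their pocket centres.
- **Window:** I lifted the wide window out of the holder and lowered it into the front grooves, with no more than about 1.5 N of contact force on the way down. Its top edge reads 200–201 mm, where full seating gives 201 mm. It is level, centred within about 1 mm and in line with the tray to about 0.01 rad.
- **Left in place:** The last spare, at about (0.67, -0.17), stands upright on the shelf. The narrow panel, pump bottle, and red and yellow look-alikes did not move. The lint roller was partly hidden in the last overhead picture, but nothing touched it.
- **Disagreements:** The two cameras differ by about 3–4 mm in x. For the groove, my first estimate from the posts was off by about 4 mm. I used the height profile instead, which agreed with the network.

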